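# Lock the levelling foot of the pump rig with two spanners

### The job

The rig's front levelling foot has been set and its locknut is still loose. Put the small spanner on the stud's hexagon head, with its shank lying on the base beam against the side rail so that the stud cannot turn with the nut, let go of it, then tighten the locknut firmly clockwise with the large spanner, without overtightening it (about 0.8 N m). Lay the large spanner back on its wooden rest and leave the small one on the stud; the stud must stay within 20 degrees of its setting, and the glassware and bottle stay where they are.

Things in the scene. Friction and masses are not known exactly. Their poses are not given: they have to be found in the camera images.
- rig: Slotted-aluminium pump frame, fixed. Origin: bench level, on the vertical axis of its front levelling foot; x from the foot to the base beam (away from the robot), z up. On that axis, heights in mm: grey plate (86 wide, round front end x -43, to 200) top 70; washer (44 across) 70-74; locknut 74-94; thread (24 across) to 110; collar (46 across) 110-115; stud head 115-135. Pump modules: x beyond 165, y beyond -115.
- rest (a point): Front end of the +y face of the side rail lying on the beam, 121 mm high (rig frame x 145, y +3.5 mm; axes as rig). Rail: x 145 to 310, y -41.5 to +3.5, z 115 to 160; upright on it beyond x 227. The small spanner, pointing from stud to beam and lying on the beam at the +y side of this edge, is stopped by it when dragged clockwise, its centre line then about +0.1 rad from the rig x axis.
- beam (a point): Point on top of the base beam, straight behind the foot (rig frame x 167.5, y 0; axes as rig). Beam 45 mm square, level along the rig y from -560 to +60 mm, x 145 to 190 mm; its top is 115 mm above the bench, level with the top of the stud collar.
- stud (a joint): Turn of the stud in its plate, rad, clockwise seen from above positive, 0 = its setting, at which the flats of its head lie along the rig's x axis. Starts within 0.05. Turns at 0.12 N m, much more easily than the nut turns on it: unheld, it goes round with the nut.
- stud_head (a point): Centre of the stud's hexagon head, steel, 30 mm across flats, 34.6 across corners, 20 mm high, open above; turns with the stud. Its x axis is parallel to one pair of flats (repeats every 60 degrees), z up.
- nut_thread (a joint): Free run of the locknut on the stud, rad, clockwise from above (tightening) positive. Starts at -0.75 to -1.15, loose; ends at 0, where the nut meets the spring washer. Takes a steady 0.35 N m. The full turn of the nut on the stud is this plus joint locknut.
- locknut (a joint): Tightness: further clockwise turn of the nut, rad, as it flattens the spring washer; 0 until nut_thread has reached 0. To keep it turning takes 0.45 N m plus about 6 N m per rad (0.8 N m at 0.06, 1.1 at 0.11); with the spanner held still it reads up to 0.3 N m less. Let go, it springs back to about 0.05 and stays. Right: 0.7 to 1.2 N m, measured either way.
- nut (a point): Centre of the locknut, steel hexagon 36 mm across flats, 41.6 across corners, 20 mm high; turns with the nut. Its x axis is parallel to one pair of flats (repeats every 60 degrees), z up.
- tool_rest: Wooden spanner rest, fixed: base 150 x 200 x 10 mm with two ribs along its y, 14 mm thick, centred at x = -50 and +50 mm, tops at z = 34 mm. Origin: centre of its underside. The spanners lie across the ribs, along its x, one at y = -45 and one at y = +45 mm, head to tail (either one on either side).
- small_spanner_grip (a point): Small open-ended spanner, steel, flat, 189 mm long, 12 mm thick throughout, 0.33 kg. Point: middle of its thickness and width at the balance point, the place to grip; x axis towards the jaw, z up as it lies. Shank 22 mm wide, from 37 mm in front of this point to the end 100 mm behind it. Lies with its centre 40 mm above the bench.
- small_spanner_jaw (a point): Jaw centre of the small spanner, 68 mm in front of its grip point. Jaw 32 mm wide: fits the stud head with 1 mm to spare each side (0.11 rad of play either way); parallel for 11 mm beyond this point, then flared to the tips 21 mm beyond; throat 18 mm behind; head 58 mm wide. Fully on when this point is on the stud axis. Axes as the grip point.
- large_spanner_grip (a point): Large open-ended spanner, steel, flat, 197 mm long, 12 mm thick throughout, 0.42 kg. Point: middle of its thickness and width at the balance point, the place to grip; x axis towards the jaw, z up as it lies. Shank 24 mm wide, from 33 mm in front of this point to the end 106 mm behind it. Lies with its centre 40 mm above the bench.
- large_spanner_jaw (a point): Jaw centre of the large spanner, 68 mm in front of its grip point. Jaw 38 mm wide: fits the locknut with 1 mm to spare each side (0.1 rad of play either way); parallel for 13 mm beyond this point, then flared to the tips 23 mm beyond; throat 22 mm behind; head 70 mm wide. Fully on when this point is on the stud axis. Axes as the grip point.
- beaker_a: Bystander: glass beaker 68 mm across, 90 mm high, on the stirrer. Origin: centre of its underside.
- beaker_b: Bystander: glass beaker 84 mm across, 110 mm high, on the bench. Origin: centre of its underside.
- bottle: Bystander: white plastic bottle 64 mm across, 150 mm high, on the bench. Origin: centre of its underside.
- stirrer: Bystander: white magnetic stirrer, fixed, 170 x 160 mm, 97 mm high. Origin: centre of its underside.

How it is judged:
On the way, in this order (a step that is already met when the one before it is completed fails the run):
1. the small spanner sits on the stud's head and the fingers have let go of it (horizontal distance between small_spanner_jaw and stud_head below 0.007 m and distance between small_spanner_jaw and stud_head below 0.012 m and contact force between small_spanner and the fingers below 0.5 N), for 0.3 s.
2. the locknut is turned tight against its washer with the large spanner (value of joint locknut above 0.03 rad and contact force between large_spanner and locknut above 2 N), for 0.1 s.
At the end, for the whole second after the job is handed in: Locknut tight: joint 0.03 to 0.2 rad after release (0.63 to 1.6 N m); stud within 0.35 rad of its setting; small spanner still on the stud head (jaw centre within 7 mm of its axis, 12 mm of its centre); large spanner flat and still on the rest (within 60 mm along, 90 mm across its middle) (value of joint locknut between 0.03 and 0.2 rad and value of joint stud between -0.35 and 0.35 rad and horizontal distance between small_spanner_jaw and stud_head below 0.007 m and distance between small_spanner_jaw and stud_head below 0.012 m and x of large_spanner_grip in the frame of tool_rest between -0.06 and 0.06 m and y of large_spanner_grip in the frame of tool_rest between -0.09 and 0.09 m and height (world z) of large_spanner_grip between 0.034 and 0.05 m and angle between large_spanner_grip's own z axis and vertical below 0.15 rad and linear speed of each of large_spanner, small_spanner below 0.02 m/s); the robot touches nothing.
It fails at once if the stud turned more than 20 degrees (0.35 rad) from its set position (value of joint stud above 0.35 rad or value of joint stud below -0.35 rad).
It fails at once if the locknut overtightened: forced more than 0.2 rad past first contact with the washer (over about 1.6 N m) (value of joint locknut above 0.2 rad).
It fails at once if the beaker on the stirrer pushed more than 40 mm or tipped (distance of beaker_a from where it was at the start of the episode above 0.04 m or angle between beaker_a's own z axis and vertical above 0.3 rad).
It fails at once if the beaker on the bench pushed more than 40 mm or tipped (distance of beaker_b from where it was at the start of the episode above 0.04 m or angle between beaker_b's own z axis and vertical above 0.3 rad).
It fails at once if the bottle pushed more than 40 mm or tipped (distance of bottle from where it was at the start of the episode above 0.04 m or angle between bottle's own z axis and vertical above 0.3 rad).
It also fails if it takes over 72 s, if anything falls off the work surface, if the arm or the gripper's body presses on something with over 40 N, if the wrist force passes 120 N, or if a joint passes its speed limit or range.

### The arm

A 7-joint arm with a two-finger parallel gripper is mounted at the origin on the work surface. World frame = base frame: x ahead of the robot, y to its left, z up, the work surface at z = 0. Lengths are in m, angles in rad, forces in N, time in s.
With the tool pointing down it reaches from about 0.35 to 0.9 m from the base axis. Payload 7.2 kg.
Tool frame: the origin (TCP) lies midway between the tips of the shut fingers; the grasp point (between the pads) lies bot.hold_point_z behind it (bot.hold_point_z is the distance from the TCP to the grasp point, in m); z points along the fingers, x is the direction in which the jaws open and shut, and the axes are right-handed (so a half turn about z gives the same grasp; the last joint's range is limited). The gripper opens to 88 mm and grips with 3 to 60 N. Pads are 20 mm wide; open, the fingers measure 115 mm over their backs; the gripper's body (75 mm by 178 mm) begins 61 mm behind the grasp point.
Start: joints at [1.126, 0.411, -0.013, 1.596, 0.006, 1.134, -0.082], TCP at [0.23, -0.581, 0.223] pointing down, gripper open.
Joint ranges: [-2.95, 2.95], [-0.29, 1.99], [-1.47, 1.44], [0.14, 2.54], [-1.03, 4.17], [0.13, 1.85], [-2.86, 2.86]. Speed limits (rad/s): [2.39, 2.39, 3.01, 3.01, 3.14, 3.14, 3.14].

### API

Orientations are given as a unit quaternion [x, y, z, w].
In Python, from cell import bot gives the robot as it stands. The module is installed in compiled form; this text tells all that it offers.
- The arm moves only by the tool apply_moves, never from a script. Its argument "motion" is a list of rows, each an object with "jaw": the closure, from -1 (fully open) to 1 (shut); "dp": the shift along the tool's x, y, z in cm, a list of three; "turn": the turn about the tool's z in degrees. A call has 1 to 5 rows; each row is the pose to reach, as a shift and turn from the pose commanded when the call began, along the tool's axes at that moment; what a row does not reach only later rows make up. A row lasts 1/12 s, in which the tool goes at most 41.7 mm and 7.16 degrees, less where a joint would pass 70% of its speed; a pose out of reach is approached as far as the arm can. A call with a gripper value outside its range is refused whole. The fingers move at their own pace and stop on an object; "newtons" is the grip in N (left out, the last holds). Time passes only in rows, so rows that repeat a pose let the fingers close. It gives the time, the measured TCP pose, the force and the opening at its end, in the units of the state.
- bot.get_obs(): the state, without advancing time (a new reading comes with each control period).
- bot.snapshot(name): name is "scene" or "top"; returns a dict with "frame" (400x640x3 uint8, red, green, blue), "z_map" (400x640 float32, m along the optical axis (not along the pixel's ray), 0 where there is no reading), "fovy" (degrees; the focal length in pixels is half the picture's height over the tangent of half this angle, whatever the lens; pixels are square), "cx", "cy" (the principal point, pixels), "dist_coeffs" ([k1, k2, p1, p2, k3] as OpenCV has them; the pictures are not rectified), "origin" and "orientation" of the camera in the world. Camera axes: x right, y up, looking along -z (the intrinsics and any distortion apply to the point x, -y, -z); pixel columns grow to the right and rows downward; lengths in m; the calibration is good to about 2 mm. A picture is of the moment at which its call begins.
- bot.finish_job(): hands the job in, once; it reports no verdict.
The state is a dict: "t": time; "joints": joint angles; "qd": joint speeds; "effort": joint torques, N m; "tool_pos": TCP position; "tcp_rot": TCP orientation; "contact_force": force on the tool from outside, world axes, zero at the start; "torque": the same for the moment, N m; "finger_gap": finger opening in m.
Only numpy, scipy, OpenCV 4.12 (cv2) and the standard library are available. Lean on these libraries where they do the work, as an engineer would, in place of code of your own. Each camera call takes 0.05 s, during which the arm holds its last target.

## Working session

There is one attempt and no reset: what is moved stays moved. The work goes in short steps, Python scripts to look and compute and a tool call to move; the robot and the scene stay as the last step left them, time stands still between calls to the robot, and variables do not carry over. Pictures are saved under pics/ and viewed, and the job is handed in when it is done.

Besides the shell and the picture viewer there is one more tool, called after "Request:" as name(argument=value, ...), one argument or row to a line, values as JSON. apply_moves: Moves the arm, as the interface text tells. Its arguments: {"type":"object","properties":{"motion":{"type":"array"},"newtons":{"type":"number"}},"required":["motion"]}

```bash
mkdir -p pics; ls
cat > h.py <<'E'
import numpy as np, cv2, math
from scipy.spatial.transform import Rotation as R
from cell import bot
def cam(name):
    s=bot.snapshot(name); np.savez(''+name+'.npz',**{k:np.array(v) for k,v in s.items()}); return s
def load(name):
    d=np.load(''+name+'.npz'); return {k:d[k] for k in d.files}
def K(s):
    f=200/math.tan(math.radians(float(s['fovy']))/2)
    return np.array([[f,0,float(s['cx'])],[0,f,float(s['cy'])],[0,0,1]]),np.array(s['dist_coeffs'],float)
def ray(s,u,v):
    k,d=K(s); p=cv2.undistortPoints(np.array([[[u,v]]],float),k,d)[0,0]
    r=R.from_quat(s['orientation']).as_matrix()@np.array([p[0],-p[1],-1]); return np.array(s['origin']),r
def atz(s,u,v,z):
    o,r=ray(s,u,v); return o+r*(z-o[2])/r[2]
def dep(s,u,v):
    o,r=ray(s,u,v); return o+r*float(s['z_map'][int(round(v)),int(round(u))])
def proj(s,P):
    k,d=K(s); q=R.from_quat(s['orientation']).as_matrix().T@(np.array(P)-np.array(s['origin'])); q=np.array([q[0],-q[1],-q[2]])
    return cv2.projectPoints(q.reshape(1,1,3),np.zeros(3),np.zeros(3),k,d)[0][0,0]
def crop(s,x0,y0,x1,y1,sc,fn):
    im=cv2.cvtColor(s['frame'][y0:y1,x0:x1],cv2.COLOR_RGB2BGR); im=cv2.resize(im,None,fx=sc,fy=sc,interpolation=cv2.INTER_CUBIC)
    for x in range((x0//20+1)*20,x1,20): cv2.putText(im,str(x),(int((x-x0)*sc),8),0,.3,(0,0,255),1); cv2.line(im,(int((x-x0+.5)*sc),10),(int((x-x0+.5)*sc),15),(0,0,255),1)
    for y in range((y0//20+1)*20,y1,20): cv2.putText(im,str(y),(0,int((y-y0)*sc)),0,.3,(0,0,255),1); cv2.line(im,(20,int((y-y0+.5)*sc)),(26,int((y-y0+.5)*sc)),(0,0,255),1)
    cv2.imwrite('pics/'+fn,im)
E
python3 - <<'E'
from h import *
print(bot.get_obs(),bot.hold_point_z)
for n in ('scene','top'):
    s=cam(n); print(n,s['origin'],R.from_quat(s['orientation']).as_matrix().round(3).tolist(),s['fovy'],s['cx'],s['cy'],s['dist_coeffs'])
    crop(s,0,0,640,400,1.25,n+'0.png')
E
```

```text
pics
{'t': 0.0, 'joints': array([ 1.12580523,  0.41191419, -0.0127362 ,  1.59705259,  0.00561581,
        1.13430785, -0.08217225]), 'qd': array([-0.00037716, -0.00037677,  0.00092834,  0.00137684, -0.00152547,
       -0.00190144,  0.00211387]), 'effort': array([-1.56166010e-03, -5.87955022e+01,  6.41124398e-01, -2.91076952e+01,
       -5.38467465e-02,  1.80023897e-02,  1.75332375e-04]), 'tool_pos': array([ 0.22973908, -0.58068663,  0.22179657]), 'tcp_rot': array([ 8.27046923e-01, -5.62132288e-01, -7.13034014e-04, -4.11174224e-04]), 'contact_force': array([ 0.39825107, -1.04887857, -0.69988114]), 'torque': array([-0.01979969, -0.01699307, -0.00870966]), 'finger_gap': 0.08803030847485682} 0.0187
scene [ 0.75849018 -0.49950657  0.97145363] [[0.951, -0.257, 0.171], [0.308, 0.799, -0.516], [-0.004, 0.543, 0.839]] 56.089172891680164 315.97150651612776 200.63299094671305 [-0.03793939  0.          0.          0.          0.        ]
top [0.41882465 0.06216118 1.39521662] [[-0.012, 0.993, -0.118], [-1.0, -0.009, 0.023], [0.022, 0.118, 0.993]] 49.71890724228767 319.94950611434547 206.85232383887168 [-0.0442726  0.         0.         0.         0.       ]
```

View pics/scene0.png

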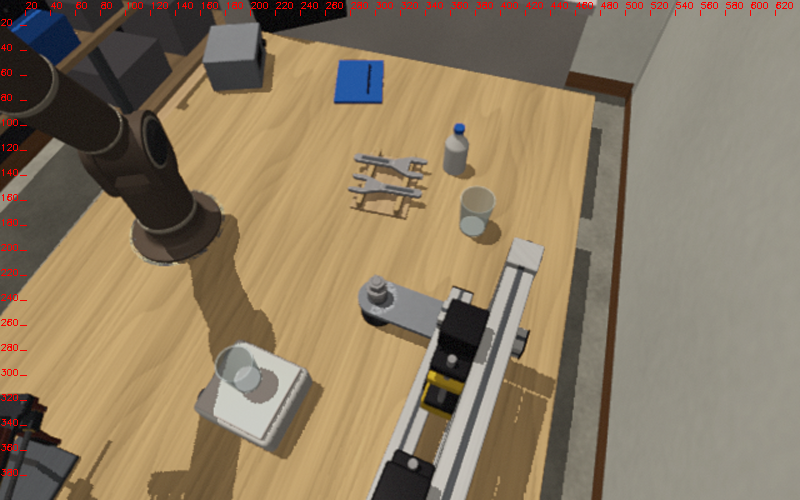

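View pics/top0.png

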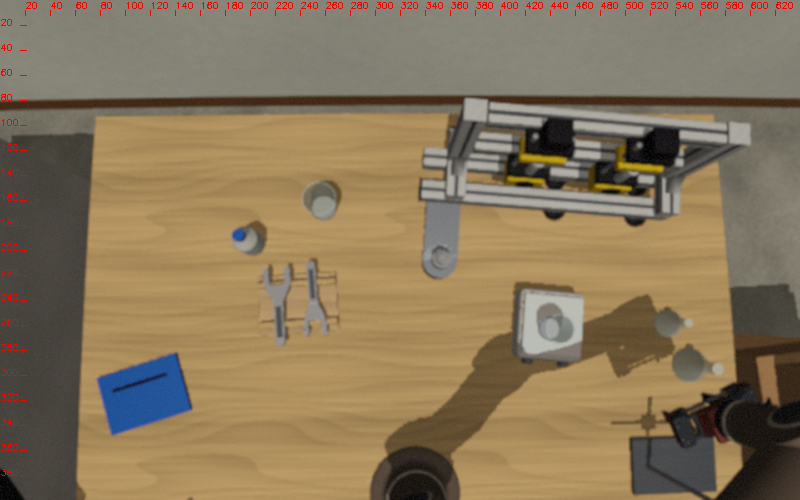

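The top view shows the foot at (352,205), the spanners at (222,245) and (250,238) and the bottle at (195,190). I'll look closer.

Run:
```python
from h import *
s=load('top')
crop(s,200,200,290,290,7,'a.png')
crop(s,320,120,430,235,6,'b.png')
s=load('scene')
crop(s,270,90,400,200,6,'c.png')
crop(s,270,180,440,300,4.5,'d.png')
```

```text
(no output)
```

View pics/a.png

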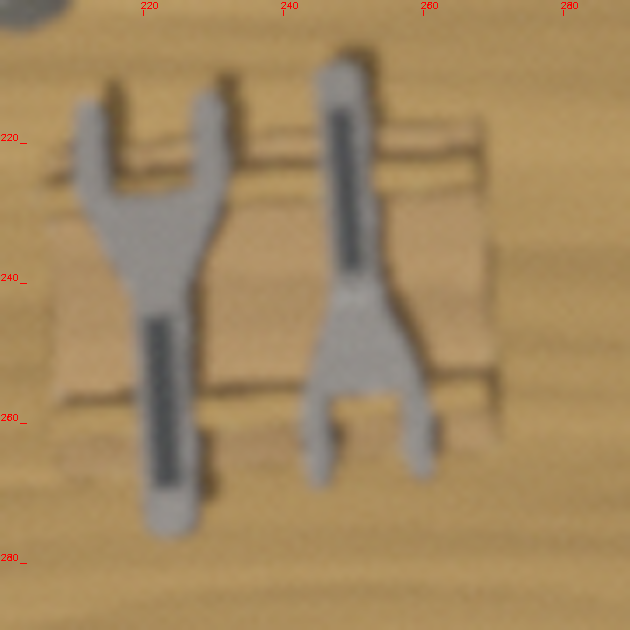

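View pics/b.png

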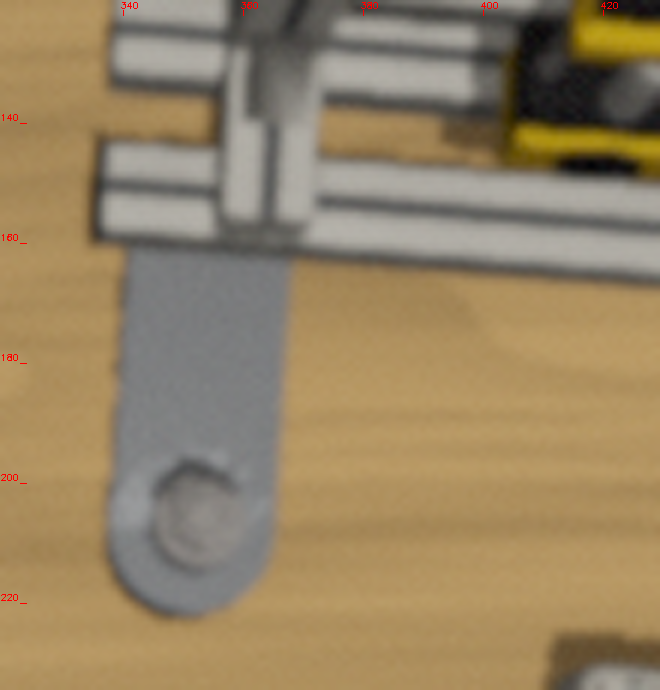

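View pics/c.png

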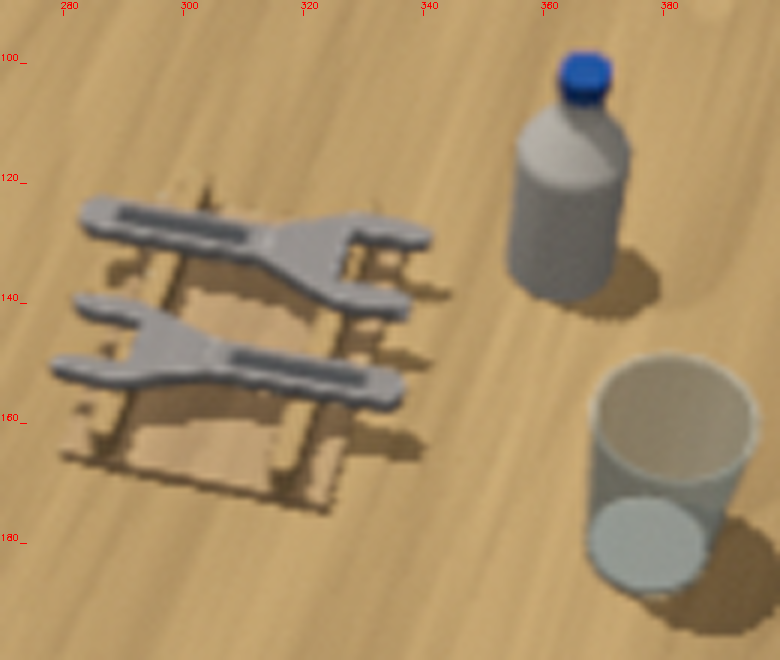

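View pics/d.png

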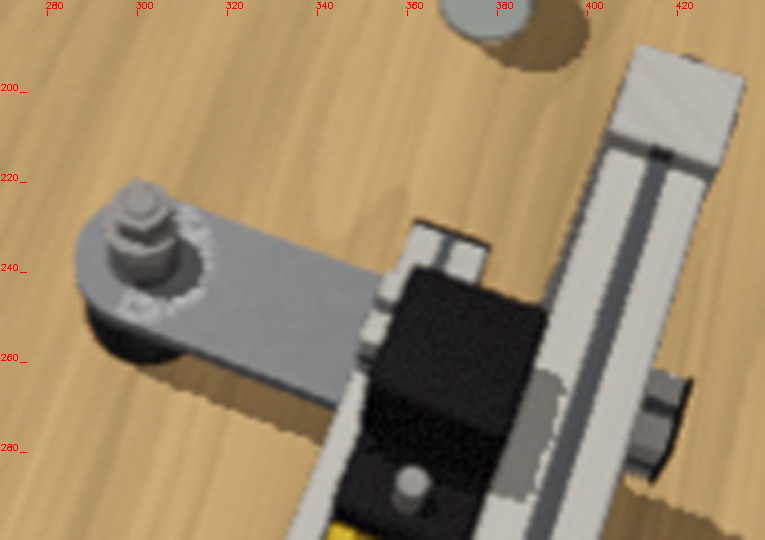

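Large spanner: left one in the top view, jaw towards +x. Small spanner: right one, jaw towards the robot. Next I fit the poses from colour masks.

```bash
cat > fit.py <<'E'
from h import *
from scipy.optimize import minimize
def mask(s,box,smax=45,vmin=90):
    x0,y0,x1,y1=box
    hsv=cv2.cvtColor(s['frame'],cv2.COLOR_RGB2HSV); m=np.zeros(hsv.shape[:2],bool)
    m[y0:y1,x0:x1]=(hsv[y0:y1,x0:x1,1]<smax)
    return m
def poly(kind):
    # grip frame outline, mm ; x forward
    if kind=='S': back,sh,tip,thr,hw,jw,par,hx=100,11,89,50,29,16,79,37
    else: back,sh,tip,thr,hw,jw,par,hx=106,12,91,46,35,19,81,33
    up=[(-back+sh*.3,sh*.7),(-back+sh,sh),(hx*0-5,sh),(thr-8,hw*.95),(thr+5,hw),(tip-6,hw),(tip,hw-4),(tip,jw+3),(par,jw),(thr,jw)]
    return np.array([(-back,0)]+up+[(x,-y) for x,y in up[::-1]])/1000
def render(s,P,ss=4):
    pts=np.array([proj(s,p) for p in P]); im=np.zeros((400*1,640*1),np.uint8)
    x0,y0=np.floor(pts.min(0)).astype(int)-3; x1,y1=np.ceil(pts.max(0)).astype(int)+4
    big=np.zeros(((y1-y0)*ss,(x1-x0)*ss),np.uint8)
    cv2.fillPoly(big,[np.round(((pts+.5-[x0,y0])*ss-.5)*16).astype(np.int32)],255,shift=4)
    sm=cv2.resize(big,(x1-x0,y1-y0),interpolation=cv2.INTER_AREA)/255.
    out=np.zeros((400,640)); out[y0:y1,x0:x1]=sm; return out
def fit(s,kind,g,zt,box,smax=45):
    m=mask(s,box,smax).astype(float); m=m
    hsv=cv2.cvtColor(s['frame'],cv2.COLOR_RGB2HSV)[...,1].astype(float)
    soft=np.clip((95-hsv)/(95-20),0,1); b=np.zeros_like(soft); b[box[1]:box[3],box[0]:box[2]]=1; soft*=b
    def c(p):
        P0=poly(kind); a=p[2]; Rm=np.array([[np.cos(a),-np.sin(a)],[np.sin(a),np.cos(a)]])
        P=np.c_[P0@Rm.T+p[:2],np.full(len(P0),zt)]
        return ((render(s,P)-soft)**2).sum()
    best=None
    for k in range(4):
        x0=np.array(g) if best is None else best.x
        r=minimize(c,x0,method='Nelder-Mead',options=dict(initial_simplex=[x0,x0+[.008,0,0],x0+[0,.008,0],x0+[0,0,.08]],xatol=1e-5,fatol=1e-3))
        if best is None or r.fun<best.fun: best=r
    return best.x,best.fun,soft.sum()
E
python3 - <<'E'
from fit import *
s=load('top')
for uv in [(224,275.5),(220.5,227)]: print('L',atz(s,*uv,.046))
for uv in [(249,209),(252,256)]: print('S',atz(s,*uv,.046), dep(s,*uv))
print(fit(s,'L',[*atz(s,221.5,243,.046)[:2],0],.046,(203,208,236,279)))
print(fit(s,'S',[*atz(s,250.5,241,.046)[:2],3.14],.046,(239,204,266,272)))
s=load('scene')
def sub(u,v): return atz(s,u,v,.046)[:2]
for uv in [(285,123.5),(311,130)]: print('L',sub(*uv),dep(s,*uv))
print(fit(s,'L',[*atz(s,311,130,.046)[:2],0],.046,(279,118,345,141)))
print(fit(s,'S',[*atz(s,308,148,.046)[:2],3.14],.046,(274,134,342,158)))
# rig
s=load('top')
print('head top',atz(s,352.3,205.2,.135), 'scene',atz(load('scene'),300.3,222.5,.135))
E
```

```text
L [0.36877463 0.32976297 0.046     ]
L [0.51883161 0.3425513  0.046     ]
S [0.57459559 0.25399337 0.046     ] [0.57477246 0.25421118 0.04446806]
S [0.42779913 0.24371139 0.046     ] [0.42788289 0.24540582 0.03340754]
(array([0.47224254, 0.33625899, 0.07665578]), np.float64(27.935796386005382), np.float64(622.3733333333333))
(array([0.47802769, 0.24889393, 3.21810205]), np.float64(20.690408919646288), np.float64(513.6266666666667))
L [0.3736951  0.33373609] [0.37555874 0.32970052 0.05048217]
L [0.46729454 0.33205473] [0.46798468 0.33008391 0.04819335]
(array([0.47480142, 0.33312588, 0.08474012]), np.float64(55.50556370626683), np.float64(483.81333333333333))
(array([0.48142774, 0.24577304, 3.23217311]), np.float64(139.46918016147637), np.float64(581.1066666666666))
head top [ 0.57276259 -0.06224236  0.135     ] scene [ 0.57054195 -0.06122736  0.135     ]
```

Run:
```python
from h import *
s=load('top')
f=lambda x,y:(320+x/6-.5,120+y/6-.5)
print('L edge',[atz(s,*f(x,y),.07)[:2].round(4) for x,y in [(125,262),(119,370),(113,490)]])
print('R edge',[atz(s,*f(x,y),.07)[:2].round(4) for x,y in [(288,270),(281,380),(274,490)]])
print('front',atz(s,*f(188,614),.07))
print('beam top',[atz(s,*f(x,y),.115)[:2].round(4) for x,y in [(97,236),(660,275)]])
print('beam rear',[atz(s,*f(x,y),.115)[:2].round(4) for x,y in [(105,141),(218,143)]])
crop(s,335,190,370,225,20,'e.png')
s=load('scene'); crop(s,280,205,330,265,10,'f.png')
```

```text
L edge [array([ 0.7138, -0.0339]), array([ 0.6566, -0.0297]), array([ 0.5937, -0.0255])]
R edge [array([ 0.709 , -0.1192]), array([ 0.6507, -0.1141]), array([ 0.593, -0.109])]
front [ 0.52904492 -0.0630582   0.07      ]
beam top [array([ 0.7173, -0.0167]), array([ 0.6955, -0.3029])]
beam rear [array([ 0.7666, -0.0215]), array([ 0.7652, -0.0791])]
```

View pics/e.png

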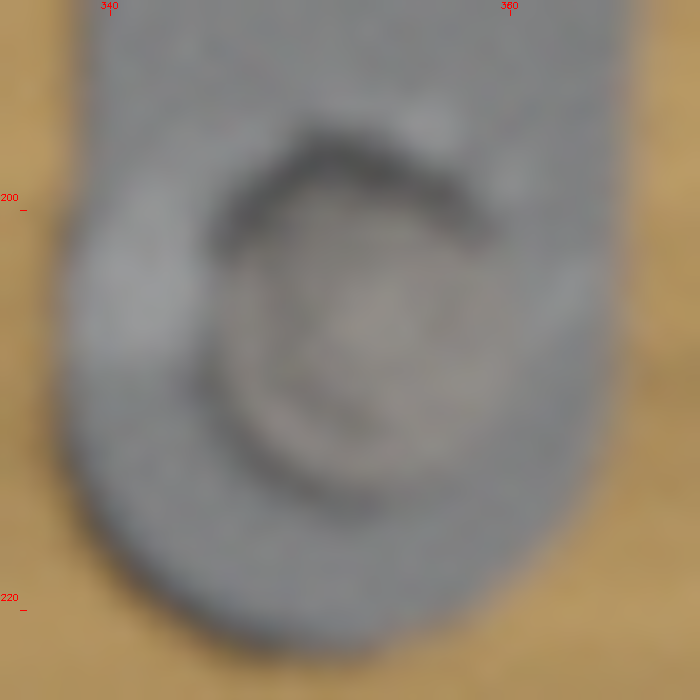

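View pics/f.png

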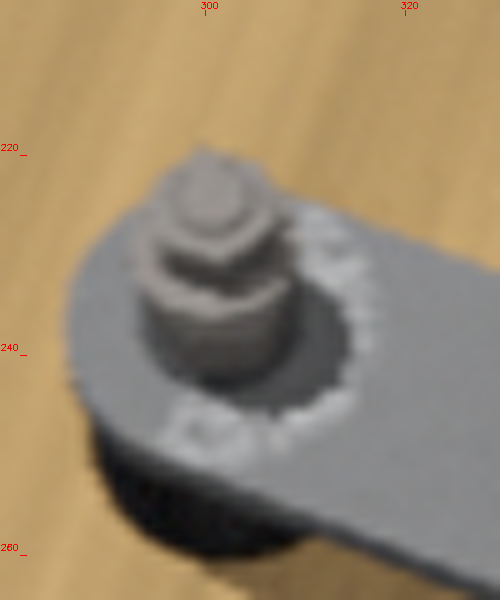

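```bash
cat >> h.py <<'E'
def plan(x,y,z,yawdeg,n=None):
    """TCP target; yaw of tool x in deg. prints total shift in tool axes (cm) & turn"""
    o=bot.get_obs(); q=R.from_quat(o['tcp_rot']); M=q.as_matrix(); d=M.T@(np.array([x,y,z])-o['tool_pos'])*100
    yaw=math.degrees(math.atan2(M[1,0],M[0,0])); t=-((yawdeg-yaw+180)%360-180)
    print('t%.2f pos'%o['t'],o['tool_pos'].round(4),'yaw %.2f'%yaw,'gap %.4f'%o['finger_gap'],'F',o['contact_force'].round(1),'tilt %.4f'%math.acos(min(1,-M[2,2])),'j7 %.2f'%o['joints'][6])
    print('dp',d.round(2),'turn %.2f'%t,'rows>= %.1f'%max(np.linalg.norm(d)/4.17,abs(t)/7.16))
E
python3 - <<'E'
from h import *
t=load('top'); s=load('scene')
print(atz(t,353.25,205.25,.135),atz(s,300.7,223.7,.135)); print('collar',atz(t,352.5,206.25,.115))
print(dep(t,353,205),dep(s,301,224))
plan(.48,.247,.3,94.8)
E
```

```text
[ 0.57258848 -0.06504625  0.135     ] [ 0.57267503 -0.06423692  0.135     ]
collar [ 0.57203362 -0.06475119  0.115     ]
[ 0.57274059 -0.06383432  0.13986968] [ 0.57447603 -0.06667281  0.13854416]
t0.10 pos [ 0.2298 -0.5807  0.2219] yaw -68.41 gap 0.0876 F [0.9 0.2 0.7] tilt 0.0015 j7 -0.08
dp [-67.77 -53.73  -7.72] turn -163.21 rows>= 22.8
```

Request:
apply_moves(
  motion=[
    {"jaw": -1, "dp": [0, 0, -4], "turn": -7},
    {"jaw": -1, "dp": [0, 0, -8], "turn": -14},
    {"jaw": -1, "dp": [-2, -2, -9], "turn": -21},
    {"jaw": -1, "dp": [-5, -4, -9], "turn": -28},
    {"jaw": -1, "dp": [-8, -6, -9], "turn": -35},
  ],
)

```text
t: 0.52
tool_pos: [0.2565, -0.4841, 0.313]
tcp_rot: [0.959, -0.285, 0.0, 0.0]
contact_force: [0.3, 0.3, 0.0]
finger_gap: 0.0879
```

```bash
python3 -c "
from h import *
plan(.48,.247,.3,94.8)"
```

```text
t0.52 pos [ 0.2565 -0.4841  0.313 ] yaw -33.12 gap 0.0879 F [0.3 0.3 0. ] tilt 0.0011 j7 0.38
dp [-21.23 -73.44   1.24] turn -127.92 rows>= 18.3
```

Request:
apply_moves(
  motion=[
    {"jaw": -1, "dp": [-1, -4, 0], "turn": -7},
    {"jaw": -1, "dp": [-2, -8, 0], "turn": -14},
    {"jaw": -1, "dp": [-3, -12, 0], "turn": -21},
    {"jaw": -1, "dp": [-4, -16, 0], "turn": -28},
    {"jaw": -1, "dp": [-5, -20, 0], "turn": -35},
  ],
)

```text
t: 0.93
tool_pos: [0.3247, -0.2882, 0.3125]
tcp_rot: [1.0, 0.017, -0.0, 0.0]
contact_force: [1.4, -1.2, 0.2]
finger_gap: 0.0878
```

```bash
python3 -c "
from h import *
plan(.48,.247,.3,94.8)"
```

```text
t0.93 pos [ 0.3247 -0.2882  0.3125] yaw 1.91 gap 0.0878 F [ 1.4 -1.2  0.2] tilt 0.0004 j7 0.64
dp [ 17.31 -52.97   1.23] turn -92.89 rows>= 13.4
```

Request:
apply_moves(
  motion=[
    {"jaw": -1, "dp": [1.2, -4, 0], "turn": -7},
    {"jaw": -1, "dp": [2.5, -8, 0], "turn": -14},
    {"jaw": -1, "dp": [3.8, -12, 0], "turn": -21},
    {"jaw": -1, "dp": [5, -16, 0], "turn": -28},
    {"jaw": -1, "dp": [6.3, -19.5, 0], "turn": -35},
  ],
)

```text
t: 1.35
tool_pos: [0.3819, -0.0911, 0.3127]
tcp_rot: [0.948, 0.317, -0.0, 0.0]
contact_force: [0.5, 0.2, 0.4]
finger_gap: 0.0878
```

```bash
python3 -c "
from h import *
plan(.48,.247,.3,94.8)"
```

```text
t1.35 pos [ 0.3819 -0.0911  0.3127] yaw 36.96 gap 0.0878 F [0.5 0.2 0.4] tilt 0.0007 j7 0.80
dp [ 28.16 -21.12   1.25] turn -57.84 rows>= 8.4
```

Request:
apply_moves(
  motion=[
    {"jaw": -1, "dp": [3.3, -2.5, 0], "turn": -7},
    {"jaw": -1, "dp": [6.6, -5, 0.2], "turn": -14},
    {"jaw": -1, "dp": [9.8, -7.4, 0.4], "turn": -21},
    {"jaw": -1, "dp": [13, -9.8, 0.6], "turn": -28},
    {"jaw": -1, "dp": [16.2, -12, 1], "turn": -35},
  ],
)

```text
t: 1.77
tool_pos: [0.4408, 0.1015, 0.303]
tcp_rot: [0.809, 0.587, 0.0, 0.001]
contact_force: [1.7, -0.7, -0.4]
finger_gap: 0.0877
```

```bash
python3 -c "
from h import *
plan(.48,.247,.2,94.8)"
```

```text
t1.77 pos [0.4408 0.1015 0.303 ] yaw 71.93 gap 0.0877 F [ 1.7 -0.7 -0.4] tilt 0.0013 j7 0.84
dp [15.04 -0.8  10.3 ] turn -22.87 rows>= 4.4
```

Request:
apply_moves(
  motion=[
    {"jaw": -1, "dp": [3, -0.2, 2.5], "turn": -6},
    {"jaw": -1, "dp": [6, -0.4, 5], "turn": -12},
    {"jaw": -1, "dp": [9, -0.5, 7.5], "turn": -18},
    {"jaw": -1, "dp": [12, -0.7, 10.3], "turn": -22.9},
    {"jaw": -1, "dp": [15, -0.8, 12.3], "turn": -22.9},
  ],
)

```text
t: 2.18
tool_pos: [0.48, 0.2449, 0.1768]
tcp_rot: [0.677, 0.736, -0.001, -0.001]
contact_force: [0.6, -0.5, 0.3]
finger_gap: 0.088
```

```bash
python3 -c "
from h import *
plan(.48,.247,.12,94.8)
s=cam('top'); crop(s,180,180,320,300,5.5,'g.png')
s=cam('scene'); crop(s,230,40,370,180,4.2,'h.png')"
```

```text
t2.18 pos [0.48   0.2449 0.1768] yaw 94.78 gap 0.0880 F [ 0.6 -0.5  0.3] tilt 0.0026 j7 0.73
dp [0.21 0.03 5.68] turn -0.02 rows>= 1.4
```

View pics/g.png

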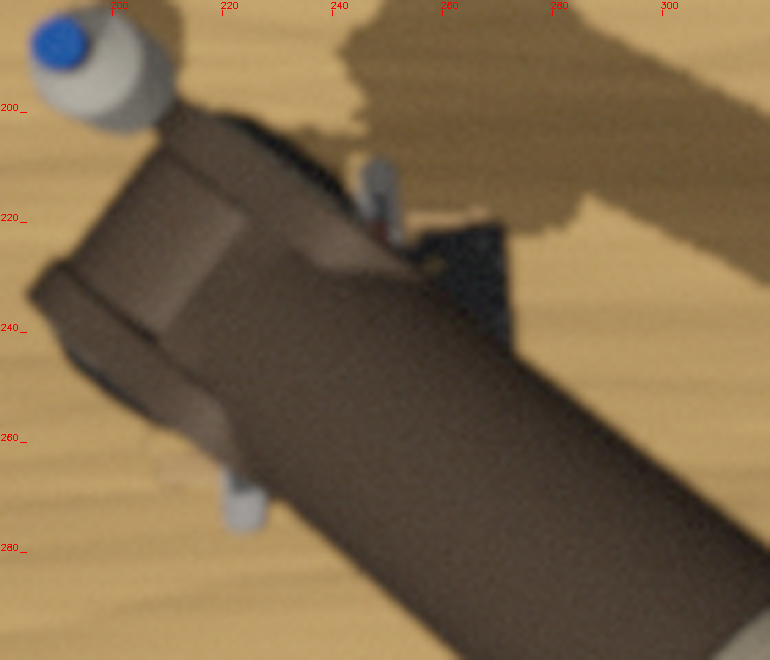

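View pics/h.png

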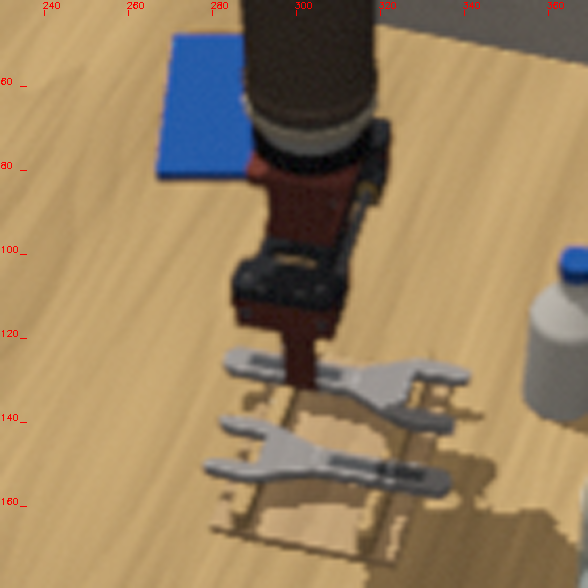

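Request:
apply_moves(
  motion=[
    {"jaw": -1, "dp": [0.2, 0, 4], "turn": 0},
    {"jaw": -1, "dp": [0.2, 0, 8], "turn": 0},
    {"jaw": -1, "dp": [0.2, 0, 12], "turn": 0},
    {"jaw": -1, "dp": [0.2, 0, 14.5], "turn": 0},
    {"jaw": -1, "dp": [0.2, 0, 15.5], "turn": 0},
  ],
)

```text
t: 2.7
tool_pos: [0.4787, 0.2439, 0.0215]
tcp_rot: [0.679, 0.734, -0.003, -0.001]
contact_force: [0.5, -1.2, -0.0]
finger_gap: 0.0874
```

Request:
apply_moves(
  motion=[
    {"jaw": -0.4, "dp": [0, 0, 0], "turn": 0},
    {"jaw": 0, "dp": [0, 0, 0], "turn": 0},
    {"jaw": 1, "dp": [0, 0, 0], "turn": 0},
    {"jaw": 1, "dp": [0, 0, 0], "turn": 0},
    {"jaw": 1, "dp": [0, 0, 0], "turn": 0},
  ],
  newtons=15,
)

```text
t: 3.12
tool_pos: [0.4815, 0.2465, 0.0263]
tcp_rot: [0.679, 0.734, 0.001, 0.001]
contact_force: [0.3, 0.0, 0.0]
finger_gap: 0.058
```

```bash
python3 -c "
from h import *
plan(.48,.247,.0215,94.8)
s=cam('scene'); crop(s,230,40,370,180,4.2,'i.png')"
```

```text
t3.12 pos [0.4815 0.2465 0.0263] yaw 94.46 gap 0.0580 F [0.3 0.  0. ] tilt 0.0027 j7 0.55
dp [ 0.06 -0.14  0.48] turn -0.34 rows>= 0.1
```

View pics/i.png

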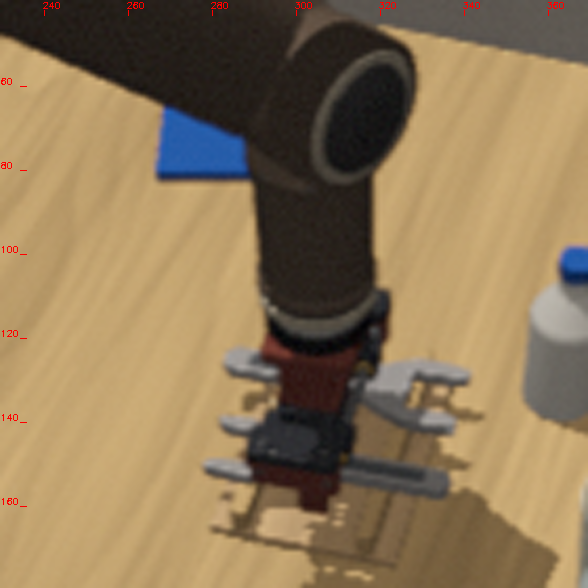

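Request:
apply_moves(
  motion=[
    {"jaw": 1, "dp": [0, -0.1, 0.4], "turn": 0},
    {"jaw": 1, "dp": [0, -0.1, 0.4], "turn": 0},
    {"jaw": 1, "dp": [0, -0.1, 0.4], "turn": 0},
    {"jaw": 1, "dp": [0, -0.1, 0.4], "turn": 0},
    {"jaw": 1, "dp": [0, -0.1, 0.4], "turn": 0},
  ],
  newtons=30,
)

```text
t: 3.58
tool_pos: [0.4794, 0.2465, 0.0206]
tcp_rot: [0.679, 0.734, 0.0, -0.0]
contact_force: [0.0, 1.1, -1.2]
finger_gap: 0.0219
```

```bash
python3 -c "
from h import *
plan(.48,.247,.0215,94.8)"
```

```text
t3.58 pos [0.4794 0.2465 0.0206] yaw 94.50 gap 0.0219 F [ 0.   1.1 -1.2] tilt 0.0006 j7 0.55
dp [ 0.04  0.07 -0.09] turn -0.30 rows>= 0.0
```

```bash
python3 -c "
from h import *
plan(.688,-.0587,.2,93)
t=load('top')
import cv2
s=np.load('top.npz')
print('beaker', atz(t,257,160,0)[:2])
for uv in [(380,88),(600,105),(372,100),(345,150)]: print(uv,dep(t,*uv))"
```

```text
t3.58 pos [0.4794 0.2465 0.0206] yaw 94.50 gap 0.0219 F [ 0.   1.1 -1.2] tilt 0.0006 j7 0.55
dp [-32.06  18.4  -17.96] turn 1.50 rows>= 9.9
beaker [0.74207194 0.23557648]
(380, 88) [ 0.81750165 -0.10610015  0.41942677]
(600, 105) [ 1.20799466 -1.4904022  -0.74755768]
(372, 100) [ 0.7978206  -0.09020626  0.39293499]
(345, 150) [ 0.7457079  -0.04591713  0.11049864]
```

Request:
apply_moves(
  motion=[
    {"jaw": 1, "dp": [0, 0, -2], "turn": 0},
    {"jaw": 1, "dp": [0, 0, -5], "turn": 0},
    {"jaw": 1, "dp": [0, 0, -9], "turn": 0},
    {"jaw": 1, "dp": [0, 0, -13], "turn": 0},
    {"jaw": 1, "dp": [0, 0, -17], "turn": 0},
  ],
  newtons=40,
)

```text
t: 4.0
tool_pos: [0.4784, 0.2457, 0.1916]
tcp_rot: [0.679, 0.734, -0.001, -0.001]
contact_force: [1.5, 0.8, -3.9]
finger_gap: 0.0216
```

```bash
python3 -c "
from h import *
plan(.688,-.0587,.2,93)"
```

```text
t4.00 pos [0.4784 0.2457 0.1916] yaw 94.52 gap 0.0216 F [ 1.5  0.8 -3.9] tilt 0.0022 j7 0.74
dp [-32.    18.49  -0.86] turn 1.52 rows>= 8.9
```

Request:
apply_moves(
  motion=[
    {"jaw": 1, "dp": [-2.5, 1.5, -0.3], "turn": 0.3},
    {"jaw": 1, "dp": [-6, 3.5, -0.6], "turn": 0.6},
    {"jaw": 1, "dp": [-9.5, 5.5, -0.9], "turn": 0.9},
    {"jaw": 1, "dp": [-13, 7.5, -0.9], "turn": 1.2},
    {"jaw": 1, "dp": [-16.5, 9.5, -0.9], "turn": 1.5},
  ],
)

```text
t: 4.42
tool_pos: [0.5874, 0.087, 0.1994]
tcp_rot: [0.688, 0.725, -0.0, 0.0]
contact_force: [0.4, 0.6, -3.6]
finger_gap: 0.0213
```

Request:
apply_moves(
  motion=[
    {"jaw": 1, "dp": [-3.5, 2, 0], "turn": 0},
    {"jaw": 1, "dp": [-7, 4, 0], "turn": 0},
    {"jaw": 1, "dp": [-10.5, 6, 0], "turn": 0},
    {"jaw": 1, "dp": [-13.5, 7.8, 0], "turn": 0},
    {"jaw": 1, "dp": [-15, 8.6, 0], "turn": 0},
  ],
)

```text
t: 4.83
tool_pos: [0.682, -0.0628, 0.1978]
tcp_rot: [0.691, 0.723, -0.001, 0.0]
contact_force: [-0.3, -0.9, -4.1]
finger_gap: 0.0214
```

```bash
python3 -c "
from h import *
plan(.6883,-.0587,.115,93)"
```

```text
t4.83 pos [ 0.682  -0.0628  0.1978] yaw 92.66 gap 0.0214 F [-0.3 -0.9 -4.1] tilt 0.0030 j7 1.30
dp [0.4  0.66 8.28] turn -0.34 rows>= 2.0
```

Request:
apply_moves(
  motion=[
    {"jaw": 1, "dp": [0.2, 0.3, 3], "turn": -0.3},
    {"jaw": 1, "dp": [0.4, 0.6, 5.5], "turn": -0.3},
    {"jaw": 1, "dp": [0.4, 0.6, 7], "turn": -0.3},
    {"jaw": 1, "dp": [0.4, 0.6, 7], "turn": -0.3},
    {"jaw": 1, "dp": [0.4, 0.6, 7], "turn": -0.3},
  ],
)

```text
t: 5.25
tool_pos: [0.6857, -0.0517, 0.1288]
tcp_rot: [0.686, 0.727, -0.001, -0.001]
contact_force: [0.7, 0.3, -3.3]
finger_gap: 0.0216
```

```bash
python3 -c "
from h import *
plan(.6883,-.0587,.115,93)
s=cam('scene'); crop(s,270,160,400,290,6,'j.png')
s=cam('top'); crop(s,320,120,430,235,6,'k.png')"
```

```text
t5.25 pos [ 0.6857 -0.0517  0.1288] yaw 93.33 gap 0.0216 F [ 0.7  0.3 -3.3] tilt 0.0025 j7 1.26
dp [-0.71  0.22  1.38] turn 0.33 rows>= 0.4
```

View pics/j.png

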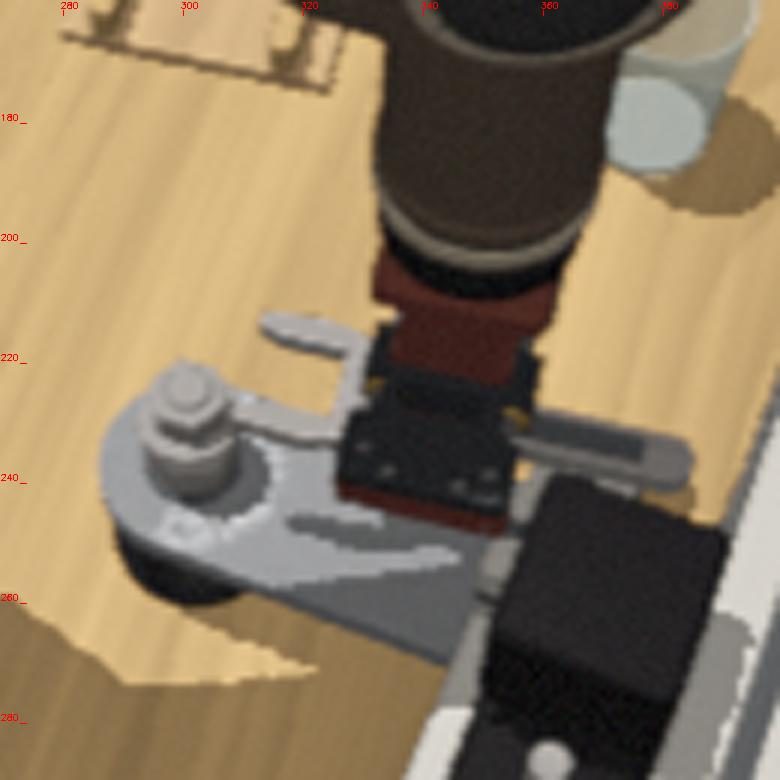

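View pics/k.png

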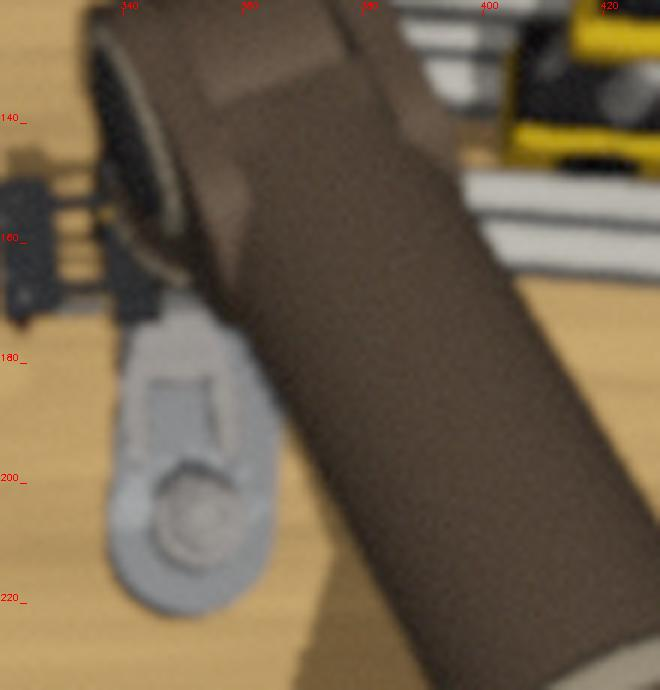

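```bash
python3 -c "
from h import *
t=load('top'); f=lambda x,y:(320+x/6-.5,120+y/6-.5)
z=.1288+.0194+.006
for n,p in [('tipL',(138,455)),('tipR',(228,458)),('throatmid',(184,380)),('headL',(128,400)),('headR',(236,400))]: print(n,atz(t,*f(*p),z).round(4))
s=load('scene'); 
print(atz(s,270+265/6-.5,160+318/6-.5,z))
g=np.array([.6857,-.0517]); a=math.radians(183.3); d=np.array([math.cos(a),math.sin(a)]); n=np.array([-d[1],d[0]])
print('pred tipL/R',g+d*.089-n*.024,g+d*.089+n*.024,'throat',g+d*.050)
"
```

```text
tipL [ 0.5996 -0.0324  0.1542]
tipR [ 0.5978 -0.0761  0.1542]
throatmid [ 0.6363 -0.0555  0.1542]
headL [ 0.6266 -0.028   0.1542]
headR [ 0.6262 -0.0806  0.1542]
[ 0.59757609 -0.03332981  0.1542    ]
pred tipL/R [ 0.59546604 -0.03286299] [ 0.59822911 -0.0807834 ] throat [ 0.63578291 -0.0545782 ]
```

Request:
apply_moves(
  motion=[
    {"jaw": 1, "dp": [-0.7, 0.2, 0.2], "turn": 0.3},
    {"jaw": 1, "dp": [-0.7, 0.2, 0.6], "turn": 0.3},
    {"jaw": 1, "dp": [-0.7, 0.2, 1], "turn": 0.3},
    {"jaw": 1, "dp": [-0.7, 0.2, 1.4], "turn": 0.3},
    {"jaw": 1, "dp": [-0.7, 0.2, 1.4], "turn": 0.3},
  ],
)

```text
t: 5.77
tool_pos: [0.6883, -0.0589, 0.1146]
tcp_rot: [0.688, 0.725, -0.0, -0.0]
contact_force: [-0.3, -0.0, -4.3]
finger_gap: 0.0215
```

```bash
python3 -c "
from h import *
plan(.6883,-.0587,.1031,93)"
```

```text
t5.77 pos [ 0.6883 -0.0589  0.1146] yaw 92.99 gap 0.0215 F [-0.3 -0.  -4.3] tilt 0.0014 j7 1.26
dp [ 0.02 -0.    1.15] turn -0.01 rows>= 0.3
```

Request:
apply_moves(
  motion=[
    {"jaw": 1, "dp": [0, 0, 0.4], "turn": 0},
    {"jaw": 1, "dp": [0, 0, 0.8], "turn": 0},
    {"jaw": 1, "dp": [0, 0, 1.1], "turn": 0},
    {"jaw": 1, "dp": [0, 0, 1.1], "turn": 0},
    {"jaw": 1, "dp": [0, 0, 1.1], "turn": 0},
  ],
)

```text
t: 6.18
tool_pos: [0.6888, -0.0587, 0.1043]
tcp_rot: [0.688, 0.725, -0.0, -0.0]
contact_force: [-0.6, 0.6, -3.6]
finger_gap: 0.0215
```

```bash
python3 -c "
from h import *
plan(.6404,-.0612,.1036,93)
s=cam('scene'); crop(s,270,160,400,290,6,'j.png')
s=cam('top'); crop(s,320,120,430,235,6,'k.png')"
```

```text
t6.18 pos [ 0.6888 -0.0587  0.1043] yaw 93.00 gap 0.0215 F [-0.6  0.6 -3.6] tilt 0.0005 j7 1.25
dp [ 0.01 -4.84  0.07] turn -0.00 rows>= 1.2
```

View pics/j.png

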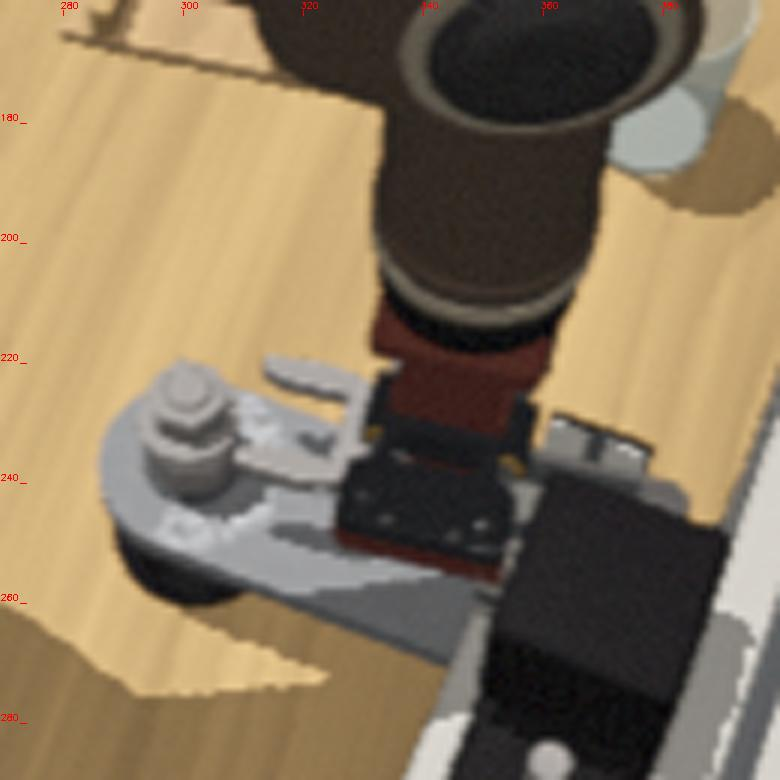

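View pics/k.png

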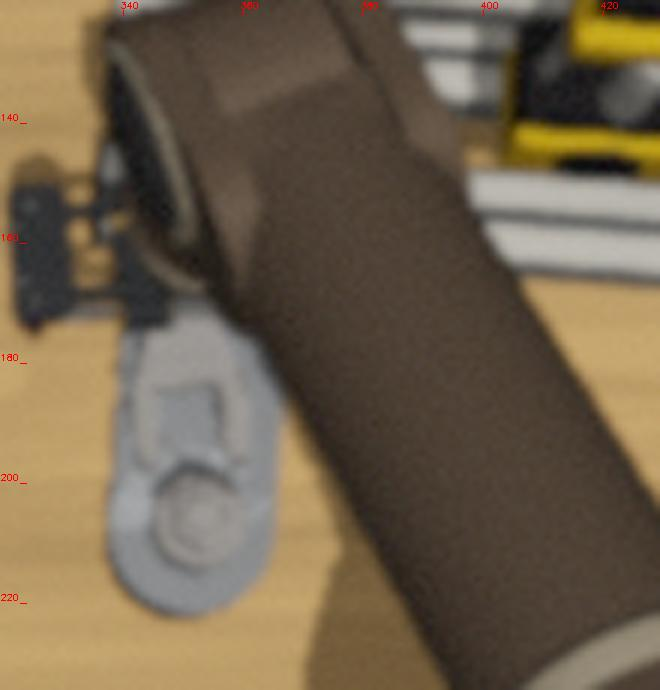

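Request:
apply_moves(
  motion=[
    {"jaw": 1, "dp": [-0.1, -0.8, 0], "turn": 0},
    {"jaw": 1, "dp": [-0.15, -1.6, 0], "turn": 0},
    {"jaw": 1, "dp": [-0.15, -2.0, 0], "turn": 0},
    {"jaw": 1, "dp": [-0.15, -2.4, 0], "turn": 0},
    {"jaw": 1, "dp": [-0.15, -2.6, 0], "turn": 0},
  ],
)

```text
t: 6.7
tool_pos: [0.6623, -0.062, 0.1049]
tcp_rot: [0.688, 0.725, -0.0, 0.0]
contact_force: [0.8, -0.1, -3.3]
finger_gap: 0.0217
```

```bash
python3 -c "
from h import *
plan(.6404,-.0627,.1036,93)
s=cam('scene'); crop(s,270,180,370,280,7,'j.png')
s=cam('top'); crop(s,320,160,390,230,9,'k.png')"
```

```text
t6.70 pos [ 0.6623 -0.062   0.1049] yaw 92.98 gap 0.0217 F [ 0.8 -0.1 -3.3] tilt 0.0004 j7 1.24
dp [ 0.04 -2.19  0.13] turn -0.02 rows>= 0.5
```

View pics/k.png

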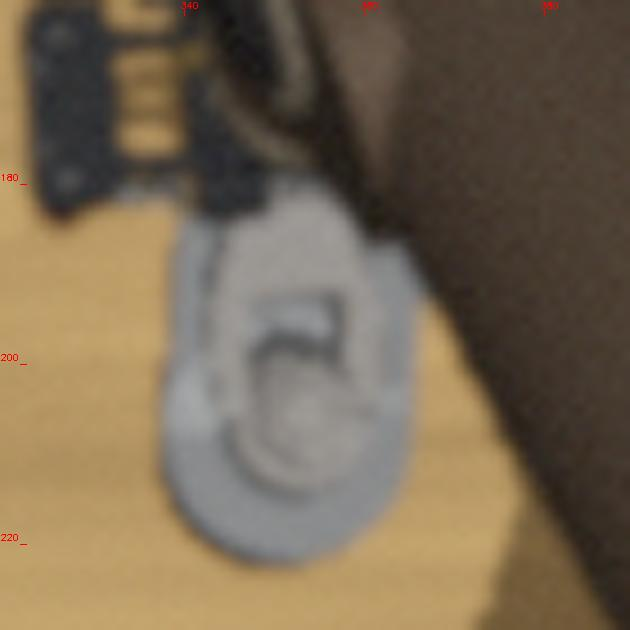

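View pics/j.png

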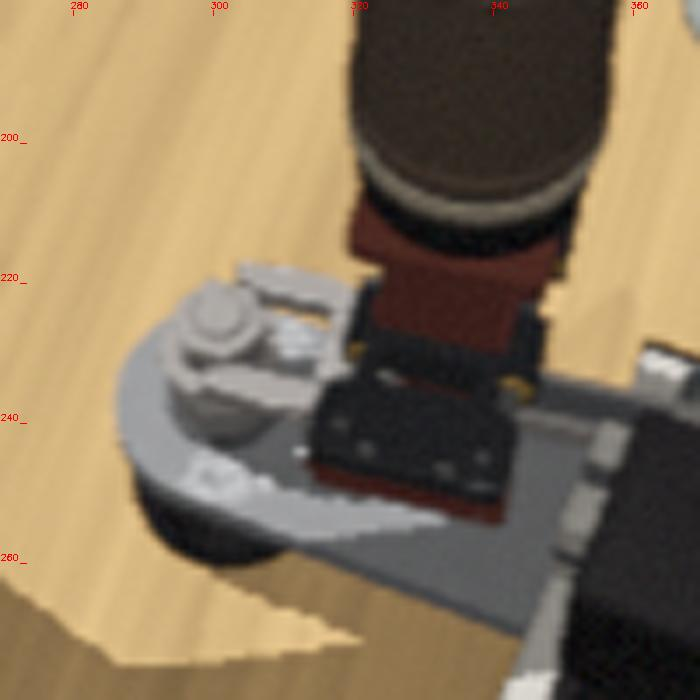

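Request:
apply_moves(
  motion=[
    {"jaw": 1, "dp": [0, -0.5, 0.1], "turn": 0},
    {"jaw": 1, "dp": [0, -1.0, 0.1], "turn": 0},
    {"jaw": 1, "dp": [0, -1.5, 0.1], "turn": 0},
    {"jaw": 1, "dp": [0, -1.9, 0.1], "turn": 0},
    {"jaw": 1, "dp": [0, -2.1, 0.1], "turn": 0},
  ],
)

```text
t: 7.22
tool_pos: [0.6415, -0.0634, 0.1036]
tcp_rot: [0.689, 0.725, -0.0, 0.0]
contact_force: [2.0, -3.4, -3.3]
finger_gap: 0.0216
```

```bash
python3 -c "
from h import *
plan(.6404,-.0627,.1036,93)
s=cam('scene'); crop(s,270,180,370,280,7,'j.png')
s=cam('top'); crop(s,320,160,390,230,9,'k.png')"
```

```text
t7.22 pos [ 0.6415 -0.0634  0.1036] yaw 92.97 gap 0.0216 F [ 2.  -3.4 -3.3] tilt 0.0008 j7 1.24
dp [ 0.08 -0.11  0.  ] turn -0.03 rows>= 0.0
```

View pics/k.png

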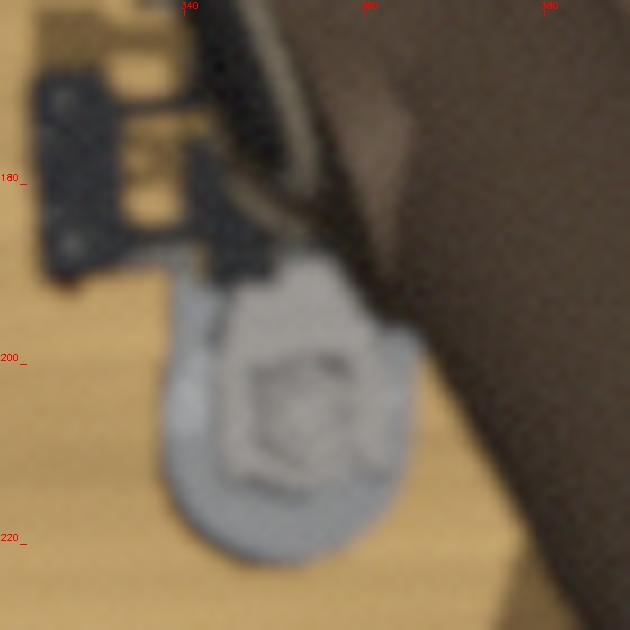

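View pics/j.png

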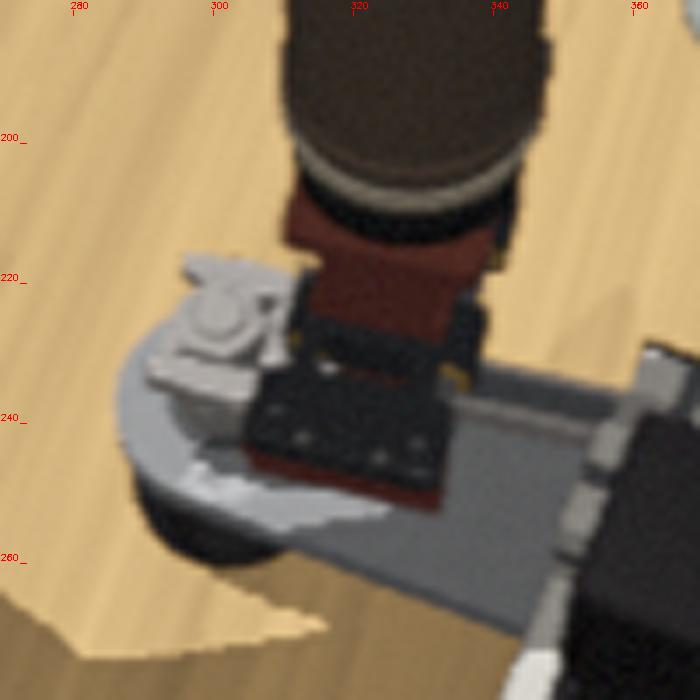

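Request:
apply_moves(
  motion=[
    {"jaw": 1, "dp": [0.05, -0.1, 0], "turn": 0},
    {"jaw": 1, "dp": [0.05, -0.2, 0], "turn": 0},
    {"jaw": 1, "dp": [0.05, -0.3, 0], "turn": 0},
  ],
)

```text
t: 7.57
tool_pos: [0.6401, -0.0633, 0.1039]
tcp_rot: [0.689, 0.725, 0.0, 0.001]
contact_force: [3.6, -4.9, -2.7]
finger_gap: 0.0214
```

```bash
python3 -c "
from h import *
plan(.6404,-.0627,.1036,93)"
```

```text
t7.57 pos [ 0.6401 -0.0633  0.1039] yaw 92.97 gap 0.0214 F [ 3.6 -4.9 -2.7] tilt 0.0022 j7 1.24
dp [0.06 0.04 0.03] turn -0.03 rows>= 0.0
```

Request:
apply_moves(
  motion=[
    {"jaw": 1, "dp": [-0.1, 0, 0], "turn": 0},
    {"jaw": 1, "dp": [-0.15, -0.1, 0], "turn": 0},
    {"jaw": 1, "dp": [-0.15, -0.15, 0], "turn": 0},
  ],
)

```text
t: 7.82
tool_pos: [0.6396, -0.0635, 0.1043]
tcp_rot: [0.688, 0.725, 0.002, 0.001]
contact_force: [7.4, -2.0, -5.1]
finger_gap: 0.0218
```

```bash
python3 -c "
from h import *
plan(.6404,-.0627,.1036,93)"
```

```text
t7.82 pos [ 0.6396 -0.0635  0.1043] yaw 92.99 gap 0.0218 F [ 7.4 -2.  -5.1] tilt 0.0043 j7 1.24
dp [0.08 0.08 0.07] turn -0.01 rows>= 0.0
```

Request:
apply_moves(
  motion=[
    {"jaw": 1, "dp": [-0.02, 0.1, 0.1], "turn": 0},
    {"jaw": 1, "dp": [-0.02, 0.1, 0.2], "turn": 0},
    {"jaw": 1, "dp": [-0.02, 0.1, 0.3], "turn": 0},
    {"jaw": 1, "dp": [-0.02, 0.1, 0.3], "turn": 0},
  ],
)

```text
t: 8.15
tool_pos: [0.6397, -0.0636, 0.1016]
tcp_rot: [0.688, 0.725, 0.001, 0.001]
contact_force: [4.1, -1.3, 3.3]
finger_gap: 0.0216
```

```bash
python3 -c "
from h import *
plan(.6404,-.0627,.101,93)"
```

```text
t8.15 pos [ 0.6397 -0.0636  0.1016] yaw 93.00 gap 0.0216 F [ 4.1 -1.3  3.3] tilt 0.0023 j7 1.24
dp [0.09 0.08 0.06] turn -0.00 rows>= 0.0
```

Request:
apply_moves(
  motion=[
    {"jaw": 0.5, "dp": [0, 0.05, 0], "turn": 0},
    {"jaw": 0.4, "dp": [0, 0.05, 0], "turn": 0},
    {"jaw": 0.2, "dp": [0, 0.05, 0], "turn": 0},
    {"jaw": 0, "dp": [0, 0.05, 0], "turn": 0},
    {"jaw": 0, "dp": [0, 0.05, 0], "turn": 0},
  ],
)

```text
t: 8.57
tool_pos: [0.6386, -0.0637, 0.1002]
tcp_rot: [0.688, 0.725, -0.0, -0.001]
contact_force: [1.4, -0.5, 0.1]
finger_gap: 0.0423
```

Request:
apply_moves(
  motion=[
    {"jaw": -0.3, "dp": [0, 0, 0], "turn": 0},
    {"jaw": -0.5, "dp": [0, 0, 0], "turn": 0},
    {"jaw": -0.5, "dp": [0, 0, 0], "turn": 0},
  ],
)

```text
t: 8.82
tool_pos: [0.639, -0.064, 0.1005]
tcp_rot: [0.688, 0.725, -0.0, -0.0]
contact_force: [0.4, -0.7, -0.2]
finger_gap: 0.0608
```

```bash
python3 -c "
from h import *
plan(.6404,-.0627,.101,93)
s=cam('scene'); crop(s,270,180,370,280,7,'j.png')
s=cam('top'); crop(s,320,160,390,230,9,'k.png')"
```

```text
t8.82 pos [ 0.639  -0.064   0.1005] yaw 92.99 gap 0.0608 F [ 0.4 -0.7 -0.2] tilt 0.0004 j7 1.24
dp [ 0.12  0.15 -0.05] turn -0.01 rows>= 0.0
```

View pics/j.png

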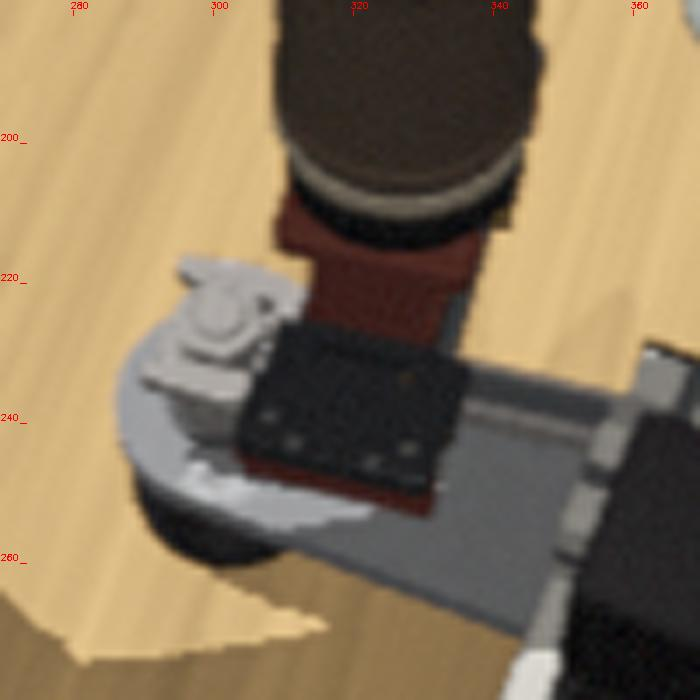

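Request:
apply_moves(
  motion=[
    {"jaw": -0.5, "dp": [0, 0, -1.5], "turn": 0},
    {"jaw": -0.5, "dp": [0, 0, -4], "turn": 0},
    {"jaw": -1, "dp": [0, 0, -8], "turn": 0},
    {"jaw": -1, "dp": [1, -1, -11], "turn": 0},
    {"jaw": -1, "dp": [4, -3, -12], "turn": 0},
  ],
)

```text
t: 9.33
tool_pos: [0.6106, -0.0293, 0.226]
tcp_rot: [0.691, 0.723, 0.002, 0.003]
contact_force: [0.1, 1.0, -0.6]
finger_gap: 0.0821
```

```bash
python3 -c "
from h import *
plan(.4735,.3347,.16,94.6)"
```

```text
t9.33 pos [ 0.6106 -0.0293  0.226 ] yaw 92.61 gap 0.0821 F [ 0.1  1.  -0.6] tilt 0.0074 j7 1.25
dp [ 36.99 -12.08   6.45] turn -1.99 rows>= 9.5
```

Request:
apply_moves(
  motion=[
    {"jaw": -1, "dp": [3.8, -1.2, 0], "turn": -0.4},
    {"jaw": -1, "dp": [7.6, -2.4, 0], "turn": -0.8},
    {"jaw": -1, "dp": [11.4, -3.6, 0], "turn": -1.2},
    {"jaw": -1, "dp": [15.2, -4.8, 0], "turn": -1.6},
    {"jaw": -1, "dp": [19, -6, 0], "turn": -2},
  ],
)

```text
t: 9.75
tool_pos: [0.5364, 0.1626, 0.2221]
tcp_rot: [0.676, 0.737, 0.0, 0.001]
contact_force: [0.9, 0.4, 0.6]
finger_gap: 0.0876
```

Request:
apply_moves(
  motion=[
    {"jaw": -1, "dp": [3.8, -1.2, 1], "turn": 0},
    {"jaw": -1, "dp": [7.6, -2.4, 2], "turn": 0},
    {"jaw": -1, "dp": [11.4, -3.6, 4], "turn": 0},
    {"jaw": -1, "dp": [15, -4.9, 6], "turn": 0},
    {"jaw": -1, "dp": [17, -5.8, 8], "turn": 0},
  ],
)

```text
t: 10.17
tool_pos: [0.4633, 0.3292, 0.142]
tcp_rot: [0.675, 0.738, 0.002, -0.0]
contact_force: [0.2, 0.7, -0.6]
finger_gap: 0.0876
```

```bash
python3 -c "
from h import *
plan(.4735,.3347,.0213,94.6)
s=cam('scene'); crop(s,275,200,345,270,10,'l.png')
s=cam('top'); crop(s,325,120,400,230,6,'m.png')
"
```

```text
t10.17 pos [0.4633 0.3292 0.142 ] yaw 95.13 gap 0.0876 F [ 0.2  0.7 -0.6] tilt 0.0034 j7 0.54
dp [ 0.42  1.04 12.08] turn 0.53 rows>= 2.9
```

View pics/l.png

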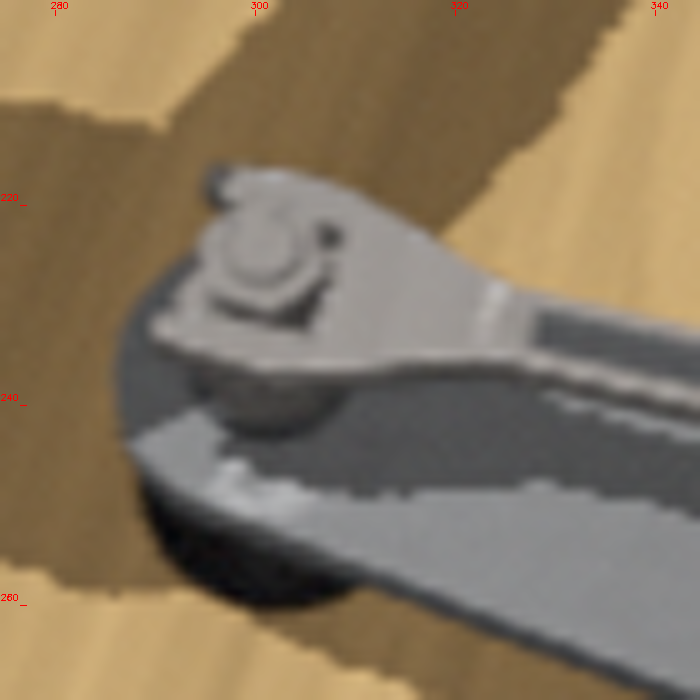

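View pics/m.png

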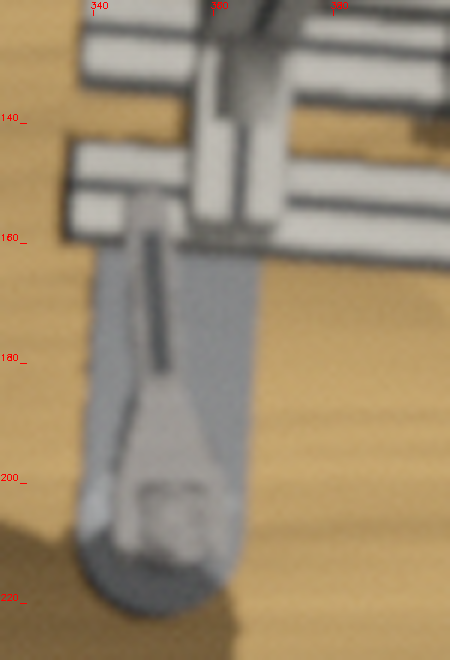

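The small spanner sits on the head (260,240 in the crop) and its shank end lies on the beam beside the rail. Next is the large spanner.

Request:
apply_moves(
  motion=[
    {"jaw": -1, "dp": [0.4, 0.7, 3], "turn": 0.5},
    {"jaw": -1, "dp": [0.4, 0.9, 6], "turn": 0.5},
    {"jaw": -1, "dp": [0.4, 0.9, 9], "turn": 0.5},
    {"jaw": -1, "dp": [0.4, 0.9, 11], "turn": 0.5},
    {"jaw": -1, "dp": [0.4, 0.9, 12], "turn": 0.5},
  ],
)

```text
t: 10.68
tool_pos: [0.4735, 0.3282, 0.0191]
tcp_rot: [0.679, 0.734, -0.001, 0.0]
contact_force: [0.8, -0.5, 0.0]
finger_gap: 0.0877
```

Request:
apply_moves(
  motion=[
    {"jaw": -0.5, "dp": [0, 0, 0], "turn": 0},
    {"jaw": 0, "dp": [0, 0, 0], "turn": 0},
  ],
  newtons=30,
)

```text
t: 10.85
tool_pos: [0.4741, 0.33, 0.0217]
tcp_rot: [0.679, 0.734, 0.0, 0.0]
contact_force: [0.5, 0.3, 0.6]
finger_gap: 0.0777
```

```bash
python3 -c "
from h import *
plan(.4735,.3347,.0213,94.6)
"
```

```text
t10.85 pos [0.4741 0.33   0.0217] yaw 94.46 gap 0.0777 F [0.5 0.3 0.6] tilt 0.0007 j7 0.43
dp [ 0.47 -0.02  0.04] turn -0.14 rows>= 0.1
```

Request:
apply_moves(
  motion=[
    {"jaw": 0, "dp": [0.4, 0, 0], "turn": 0},
    {"jaw": 1, "dp": [0.4, 0, 0], "turn": 0},
    {"jaw": 1, "dp": [0.4, 0, 0], "turn": 0},
    {"jaw": 1, "dp": [0.4, 0, 0], "turn": 0},
    {"jaw": 1, "dp": [0.4, 0, 0], "turn": 0},
  ],
)

```text
t: 11.27
tool_pos: [0.4733, 0.334, 0.0212]
tcp_rot: [0.679, 0.734, 0.0, 0.0]
contact_force: [0.4, 0.3, -0.5]
finger_gap: 0.0448
```

Request:
apply_moves(
  motion=[
    {"jaw": 1, "dp": [0, 0, 0], "turn": 0},
    {"jaw": 1, "dp": [0, 0, 0], "turn": 0},
    {"jaw": 1, "dp": [0, 0, -1], "turn": 0},
    {"jaw": 1, "dp": [0, 0, -3], "turn": 0},
    {"jaw": 1, "dp": [0, 0, -6], "turn": 0},
  ],
  newtons=50,
)

```text
t: 11.68
tool_pos: [0.4712, 0.3323, 0.079]
tcp_rot: [0.679, 0.734, -0.003, -0.001]
contact_force: [0.5, -0.3, -4.7]
finger_gap: 0.0237
```

```bash
python3 -c "
from h import *
plan(.4735,.3347,.0213,94.6)
s=load('top');
t=load('scene'); M=t['frame'][228:250,288:312]
"
```

```text
t11.68 pos [0.4712 0.3323 0.079 ] yaw 94.51 gap 0.0237 F [ 0.5 -0.3 -4.7] tilt 0.0059 j7 0.48
dp [0.24 0.28 5.77] turn -0.09 rows>= 1.4
```

```bash
python3 -c "
from h import *
s=cam('scene')
a=s['frame'][222:252,285:325].astype(float).mean(2)
a=np.clip((a-30)/(150-30),0,1)**.6*255
a=cv2.resize(a.astype(np.uint8),None,fx=18,fy=18,interpolation=cv2.INTER_CUBIC); cv2.imwrite('pics/n.png',a)
for z,p in [(74,[(300,240)])]: pass
ax=np.array([.5725,-.0648])
for z in (.074,.094,.110,.115): print(z,proj(s,[*ax,z]).round(1))
"
```

```text
0.074 [301.4 235. ]
0.094 [301.2 231.5]
0.11 [300.9 228.6]
0.115 [300.9 227.6]
```

View pics/n.png

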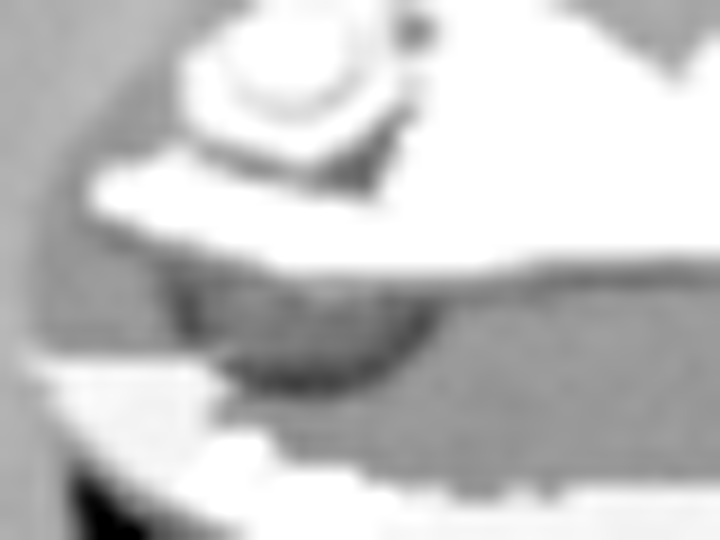

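```bash
python3 -c "
import cv2,numpy as np
a=cv2.imread('pics/f.png')[260:420,100:370].astype(float).mean(2)
a=np.clip((a-50)/(170-50),0,1)**.7*255
cv2.imwrite('pics/o.png',cv2.resize(a.astype(np.uint8),None,fx=2.8,fy=2.8,interpolation=cv2.INTER_CUBIC))
"
```

```text
(no output)
```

View pics/o.png

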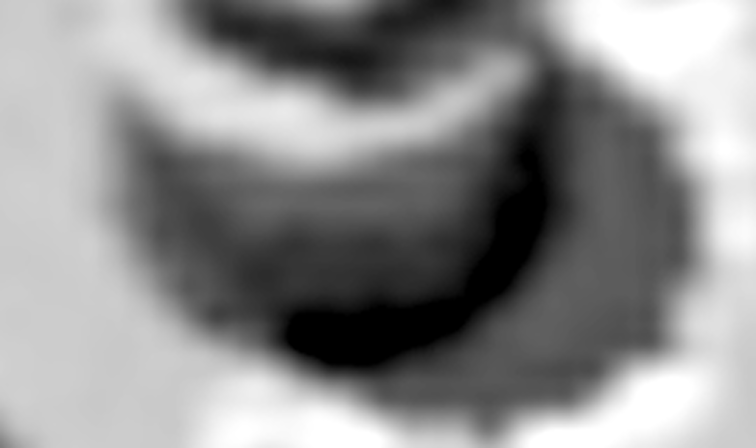

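Request:
apply_moves(
  motion=[
    {"jaw": 1, "dp": [-1, 0, -4], "turn": 4},
    {"jaw": 1, "dp": [-4, 0, -7], "turn": 9},
    {"jaw": 1, "dp": [-8, 0, -10], "turn": 14},
    {"jaw": 1, "dp": [-12, 0, -11], "turn": 19},
    {"jaw": 1, "dp": [-16, 0, -11], "turn": 24},
  ],
)

```text
t: 12.15
tool_pos: [0.4855, 0.1806, 0.1933]
tcp_rot: [0.817, 0.576, 0.002, 0.0]
contact_force: [1.7, 0.1, -5.4]
finger_gap: 0.0235
```

```bash
python3 -c "
from h import *
plan(.4639,.003,.15,58)
"
```

```text
t12.15 pos [0.4855 0.1806 0.1933] yaw 70.37 gap 0.0235 F [ 1.7  0.1 -5.4] tilt 0.0040 j7 0.49
dp [-17.47   3.92   4.29] turn 12.37 rows>= 4.4
```

Request:
apply_moves(
  motion=[
    {"jaw": 1, "dp": [-4, 0.9, 0], "turn": 3},
    {"jaw": 1, "dp": [-8, 1.8, 1], "turn": 6},
    {"jaw": 1, "dp": [-12, 2.7, 2], "turn": 9},
    {"jaw": 1, "dp": [-15.5, 3.5, 3], "turn": 12.4},
    {"jaw": 1, "dp": [-17.5, 3.9, 4.3], "turn": 12.4},
  ],
)

```text
t: 12.57
tool_pos: [0.4622, -0.0024, 0.1472]
tcp_rot: [0.876, 0.482, -0.001, 0.001]
contact_force: [0.3, -0.4, -5.1]
finger_gap: 0.0235
```

Request:
apply_moves(
  motion=[
    {"jaw": 1, "dp": [0, 0, 1], "turn": 0},
    {"jaw": 1, "dp": [0, 0, 3], "turn": 0},
  ],
)

```text
t: 12.73
tool_pos: [0.4638, 0.0009, 0.118]
tcp_rot: [0.875, 0.484, 0.001, 0.001]
contact_force: [-0.0, 0.8, -4.7]
finger_gap: 0.0235
```

```bash
python3 -c "
from h import *
plan(.4639,.003,.0655,58)
"
```

```text
t12.73 pos [0.4638 0.0009 0.118 ] yaw 57.90 gap 0.0235 F [-0.   0.8 -4.7] tilt 0.0022 j7 0.61
dp [ 0.19 -0.12  5.25] turn -0.10 rows>= 1.3
```

Request:
apply_moves(
  motion=[
    {"jaw": 1, "dp": [0.1, -0.1, 2.5], "turn": 0},
    {"jaw": 1, "dp": [0.1, -0.1, 4.5], "turn": 0},
    {"jaw": 1, "dp": [0.1, -0.1, 5.2], "turn": 0},
    {"jaw": 1, "dp": [0.1, -0.1, 5.2], "turn": 0},
    {"jaw": 1, "dp": [0.1, -0.1, 5.2], "turn": 0},
  ],
)

```text
t: 13.15
tool_pos: [0.4631, 0.0045, 0.0657]
tcp_rot: [0.874, 0.486, -0.0, -0.0]
contact_force: [0.0, -0.0, -4.0]
finger_gap: 0.0236
```

```bash
python3 -c "
from h import *
plan(.5725-.068*math.cos(math.radians(-32)),-.0648-.068*math.sin(math.radians(-32)),.0652,58)
s=cam('scene'); crop(s,240,170,350,270,7,'j.png')
s=cam('top'); crop(s,300,170,380,250,8,'k.png')"
```

```text
t13.15 pos [0.4631 0.0045 0.0657] yaw 58.15 gap 0.0236 F [ 0. -0. -4.] tilt 0.0005 j7 0.53
dp [-0.1   6.15  0.05] turn 0.15 rows>= 1.5
```

View pics/j.png

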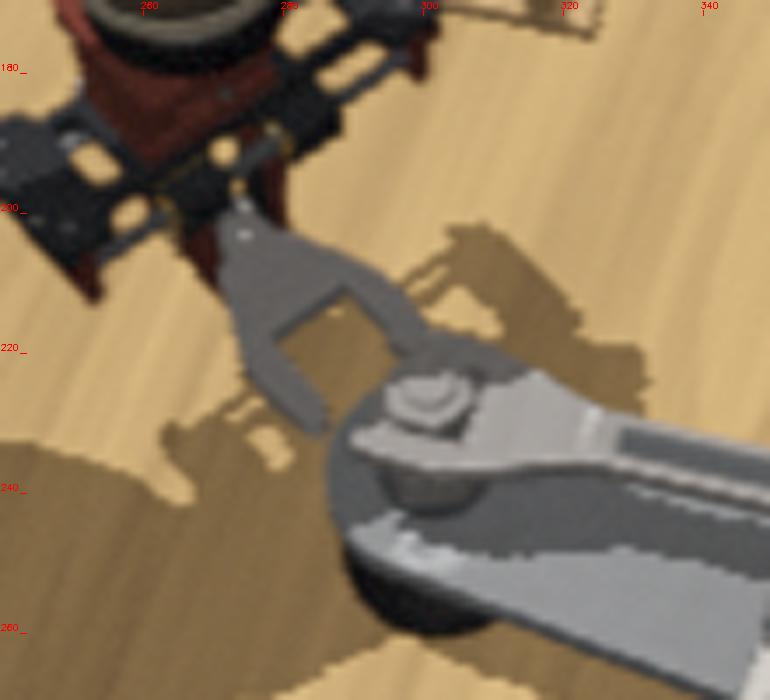

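View pics/k.png

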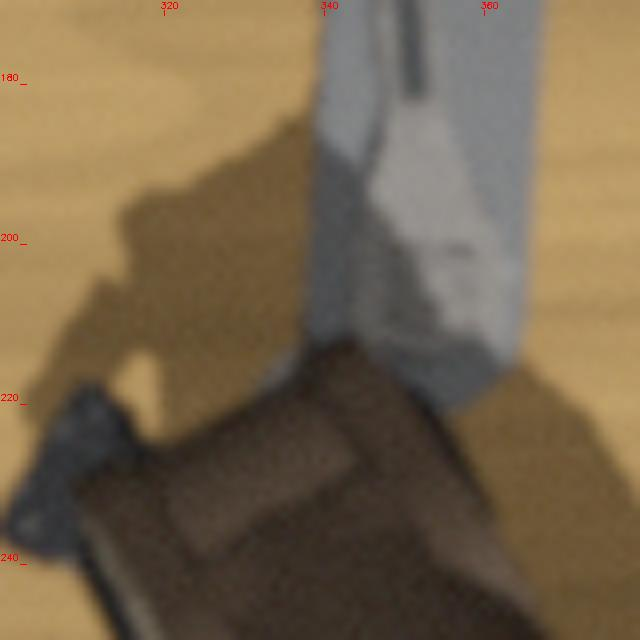

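Request:
apply_moves(
  motion=[
    {"jaw": 1, "dp": [-0.2, 1, 0.05], "turn": 0},
    {"jaw": 1, "dp": [-0.2, 2, 0.05], "turn": 0},
    {"jaw": 1, "dp": [-0.2, 2.6, 0.05], "turn": 0},
    {"jaw": 1, "dp": [-0.2, 3.1, 0.05], "turn": 0},
    {"jaw": 1, "dp": [-0.2, 3.5, 0.05], "turn": 0},
  ],
)

```text
t: 13.67
tool_pos: [0.4924, -0.0165, 0.0652]
tcp_rot: [0.874, 0.485, 0.0, -0.0]
contact_force: [-5.4, 3.1, 5.3]
finger_gap: 0.0237
```

```bash
cat >> h.py <<'E'
AX=np.array([.572,-.066])
def nut(spyaw,back=0.,z=.0652,ax=AX):
    a=math.radians(spyaw); p=ax-(.068+back)*np.array([math.cos(a),math.sin(a)]); plan(p[0],p[1],z,spyaw+90)
    o=bot.get_obs(); M=R.from_quat(o['tcp_rot']).as_matrix(); F=M.T@o['contact_force']; print('F tool',F.round(1),'tq',o['torque'].round(2), 'dist to axis',np.hypot(*(o['tool_pos'][:2]-ax)).round(4))
E
python3 -c "
from h import *
nut(-32)
s=cam('scene'); crop(s,260,190,340,260,9,'j.png')"
```

```text
t13.67 pos [ 0.4924 -0.0165  0.0652] yaw 58.06 gap 0.0237 F [-5.4  3.1  5.3] tilt 0.0003 j7 0.57
dp [0.02 2.58 0.  ] turn 0.06 rows>= 0.6
F tool [-0.2 -6.3 -5.3] tq [ 0.37  0.63 -0.02] dist to axis 0.0938
```

View pics/j.png

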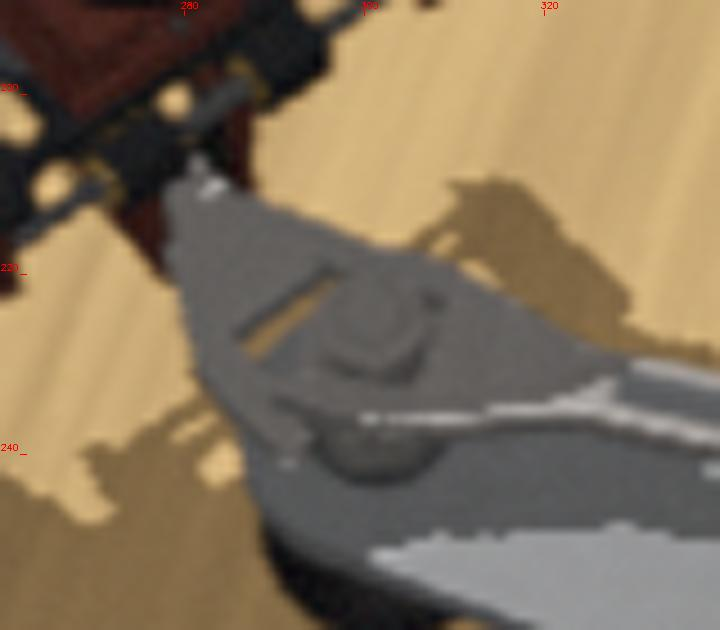

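```bash
python3 -c "
from h import *
s=load('scene'); o=bot.get_obs(); p=o['tool_pos']; a=math.radians(58.06-90); d=np.array([math.cos(a),math.sin(a)]); n=np.array([-d[1],d[0]])
for z in (.078,.084,.090):
  for nm,f,l in [('tailmid',-106,0),('throatL',46,19),('throatR',46,-19),('tipL',91,28),('tipR',91,-28)]:
    q=[*(p[:2]+d*f/1000+n*l/1000),z]; u=proj(s,q); print(z,nm,u.round(1),'crop',((u-[260,190]+.5)*9).round(0))
"
```

```text
0.078 tailmid [258.  188.1] crop [-14. -13.]
0.078 throatL [295.7 219. ] crop [325. 266.]
0.078 throatR [284.7 226.9] crop [227. 336.]
0.078 tipL [308.6 228.2] crop [442. 348.]
0.078 tipR [292.3 240.1] crop [295. 456.]
0.084 tailmid [257.7 186.9] crop [-16. -24.]
0.084 throatL [295.5 217.9] crop [324. 256.]
0.084 throatR [284.5 225.8] crop [225. 327.]
0.084 tipL [308.5 227.1] crop [441. 338.]
0.084 tipR [292.2 239.1] crop [294. 446.]
0.09 tailmid [257.4 185.7] crop [-19. -34.]
0.09 throatL [295.4 216.8] crop [323. 246.]
0.09 throatR [284.4 224.7] crop [224. 317.]
0.09 tipL [308.5 226. ] crop [441. 329.]
0.09 tipR [292.1 238.1] crop [293. 437.]
```

Request:
apply_moves(
  motion=[
    {"jaw": 1, "dp": [0, -0.4, 0], "turn": 0},
    {"jaw": 1, "dp": [0, -0.6, 0], "turn": 0},
    {"jaw": 1, "dp": [0, -0.6, 0], "turn": 0},
  ],
)

```text
t: 13.97
tool_pos: [0.4873, -0.0132, 0.0652]
tcp_rot: [0.874, 0.486, 0.001, 0.001]
contact_force: [1.1, -1.1, 0.5]
finger_gap: 0.0235
```

```bash
python3 -c "
from h import *
nut(-32)"
```

```text
t13.97 pos [ 0.4873 -0.0132  0.0652] yaw 58.10 gap 0.0235 F [ 1.1 -1.1  0.5] tilt 0.0020 j7 0.56
dp [0.   3.18 0.01] turn 0.10 rows>= 0.8
F tool [-0.4  1.5 -0.5] tq [-0.46 -0.93  0.03] dist to axis 0.0998
```

The grip closed while lifting, so the spanner hangs about 8 mm lower in the fingers and its tips touched the plate. I'll back off and raise it.

Request:
apply_moves(
  motion=[
    {"jaw": 1, "dp": [0, 0, -0.3], "turn": 0},
    {"jaw": 1, "dp": [0, 0, -0.6], "turn": 0},
    {"jaw": 1, "dp": [0, 0, -0.9], "turn": 0},
    {"jaw": 1, "dp": [0, 0, -0.9], "turn": 0},
  ],
)

```text
t: 14.3
tool_pos: [0.4861, -0.013, 0.074]
tcp_rot: [0.874, 0.486, -0.0, -0.0]
contact_force: [0.2, 0.5, -4.4]
finger_gap: 0.0233
```

```bash
python3 -c "
from h import *
nut(-32,0,.074)
s=cam('scene'); crop(s,260,190,340,260,9,'j.png')
o=bot.get_obs(); p=o['tool_pos']; a=math.radians(58.06-90); d=np.array([math.cos(a),math.sin(a)]); n=np.array([-d[1],d[0]])
for z in (.078,.090):
  for nm,f,l in [('throatL',46,19),('throatR',46,-19),('tipR',91,-28)]:
    q=[*(p[:2]+d*f/1000+n*l/1000),z]; u=proj(s,q); print(z,nm,'crop',((u-[260,190]+.5)*9).round(0))
"
```

```text
t14.30 pos [ 0.4861 -0.013   0.074 ] yaw 58.10 gap 0.0233 F [ 0.2  0.5 -4.4] tilt 0.0007 j7 0.58
dp [0.05 3.29 0.  ] turn 0.10 rows>= 0.8
F tool [ 0.6 -0.1  4.4] tq [ 0.05 -0.17 -0.04] dist to axis 0.1009
0.078 throatL crop [309. 250.]
0.078 throatR crop [210. 320.]
0.078 tipR crop [279. 439.]
0.09 throatL crop [307. 230.]
0.09 throatR crop [207. 301.]
0.09 tipR crop [276. 420.]
```

View pics/j.png

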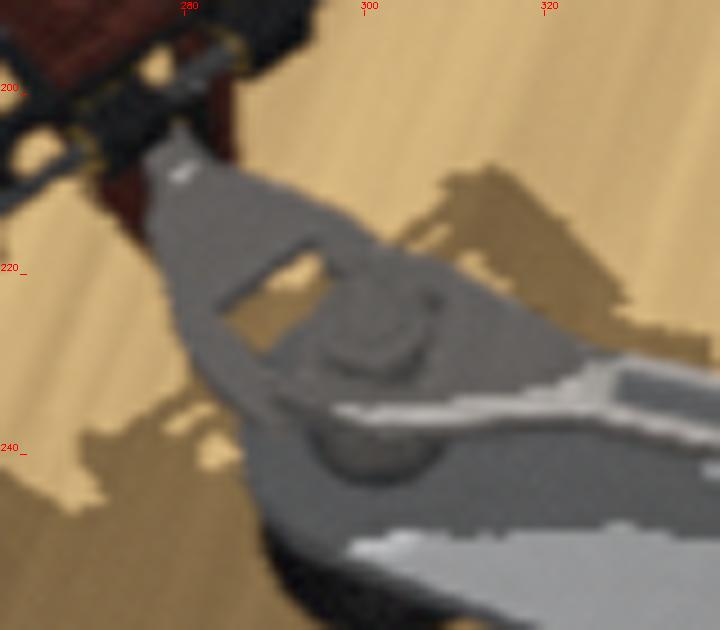

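Request:
apply_moves(
  motion=[
    {"jaw": 1, "dp": [0, 0.4, 0], "turn": 0},
    {"jaw": 1, "dp": [0, 0.8, 0], "turn": 0},
    {"jaw": 1, "dp": [0, 1.2, 0], "turn": 0},
    {"jaw": 1, "dp": [0, 1.5, 0], "turn": 0},
  ],
)

```text
t: 14.68
tool_pos: [0.4999, -0.0215, 0.0737]
tcp_rot: [0.874, 0.485, -0.0, -0.0]
contact_force: [-0.4, -0.1, -4.6]
finger_gap: 0.0237
```

```bash
python3 -c "
from h import *
nut(-32,0,.074)"
```

```text
t14.68 pos [ 0.4999 -0.0215  0.0737] yaw 58.07 gap 0.0237 F [-0.4 -0.1 -4.6] tilt 0.0000 j7 0.60
dp [ 0.05  1.67 -0.03] turn 0.07 rows>= 0.4
F tool [-0.3 -0.3  4.6] tq [ 0.02 -0.12 -0.  ] dist to axis 0.0847
```

Request:
apply_moves(
  motion=[
    {"jaw": 1, "dp": [0.05, 0.3, 0], "turn": 0},
    {"jaw": 1, "dp": [0.05, 0.6, 0], "turn": 0},
    {"jaw": 1, "dp": [0.05, 0.9, 0], "turn": 0},
    {"jaw": 1, "dp": [0.05, 0.9, 0], "turn": 0},
  ],
)

```text
t: 15.02
tool_pos: [0.5077, -0.0259, 0.0737]
tcp_rot: [0.874, 0.485, 0.0, 0.0]
contact_force: [-0.6, -0.5, -4.0]
finger_gap: 0.0237
```

```bash
python3 -c "
from h import *
nut(-32,0,.074)"
```

```text
t15.02 pos [ 0.5077 -0.0259  0.0737] yaw 58.06 gap 0.0237 F [-0.6 -0.5 -4. ] tilt 0.0001 j7 0.60
dp [ 0.    0.78 -0.03] turn 0.06 rows>= 0.2
F tool [-0.7 -0.2  4. ] tq [-0.06 -0.1   0.01] dist to axis 0.0758
```

Request:
apply_moves(
  motion=[
    {"jaw": 1, "dp": [0, 0.3, 0], "turn": 0},
    {"jaw": 1, "dp": [0, 0.5, 0], "turn": 0},
    {"jaw": 1, "dp": [0, 0.7, 0], "turn": 0},
    {"jaw": 1, "dp": [0, 0.8, 0], "turn": 0},
  ],
)

```text
t: 15.35
tool_pos: [0.5141, -0.03, 0.0737]
tcp_rot: [0.874, 0.485, -0.0, 0.0]
contact_force: [-1.4, -0.6, -5.2]
finger_gap: 0.0238
```

```bash
python3 -c "
from h import *
nut(-32,0,.074)
s=cam('scene'); crop(s,260,190,340,260,9,'j.png')"
```

```text
t15.35 pos [ 0.5141 -0.03    0.0737] yaw 58.07 gap 0.0238 F [-1.4 -0.6 -5.2] tilt 0.0004 j7 0.61
dp [ 0.02  0.02 -0.03] turn 0.07 rows>= 0.0
F tool [-1.2 -0.8  5.2] tq [-0.13  0.12 -0.12] dist to axis 0.0682
```

View pics/j.png

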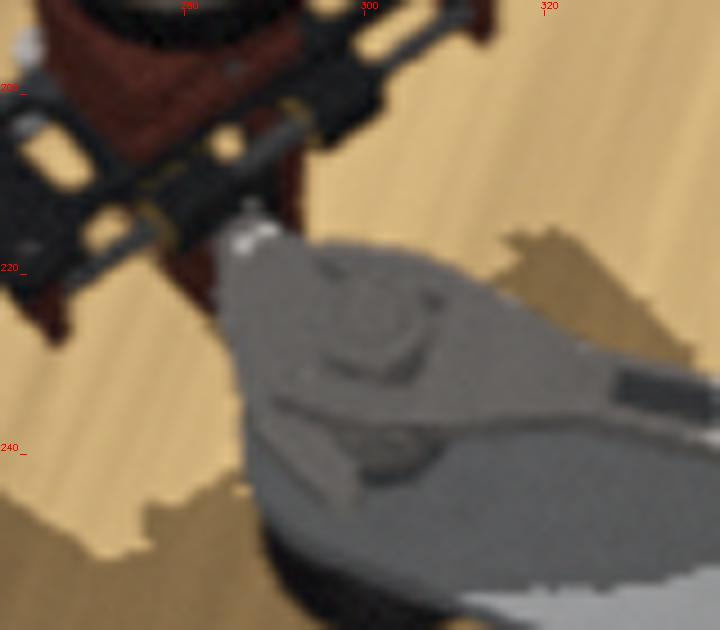

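Request:
apply_moves(
  motion=[
    {"jaw": 1, "dp": [0.36, 0.01, -0.03], "turn": 3},
    {"jaw": 1, "dp": [0.71, 0.04, -0.03], "turn": 6},
    {"jaw": 1, "dp": [1.06, 0.08, -0.03], "turn": 9},
    {"jaw": 1, "dp": [1.41, 0.15, -0.03], "turn": 12},
    {"jaw": 1, "dp": [1.76, 0.23, -0.03], "turn": 15},
  ],
  newtons=60,
)

```text
t: 15.82
tool_pos: [0.5256, -0.0161, 0.0742]
tcp_rot: [0.931, 0.366, 0.0, 0.0]
contact_force: [0.3, -1.7, -4.5]
finger_gap: 0.0235
```

```bash
cat >> h.py <<'E'
def tq(ax=AX):
    o=bot.get_obs(); r=o['tool_pos'][:2]-ax; F=o['contact_force']; print('T stud %.2f (tz %.2f)'%(o['torque'][2]+r[0]*F[1]-r[1]*F[0],o['torque'][2]))
E
python3 -c "
from h import *
nut(-47,0,.074); tq()
s=cam('scene'); crop(s,260,190,340,260,9,'j.png')"
```

```text
t15.82 pos [ 0.5256 -0.0161  0.0742] yaw 42.95 gap 0.0235 F [ 0.3 -1.7 -4.5] tilt 0.0006 j7 0.36
dp [-0.01  0.01  0.02] turn -0.05 rows>= 0.0
F tool [-0.9  1.5  4.5] tq [-0.31 -0.2   0.1 ] dist to axis 0.0681
T stud 0.16 (tz 0.10)
```

View pics/j.png

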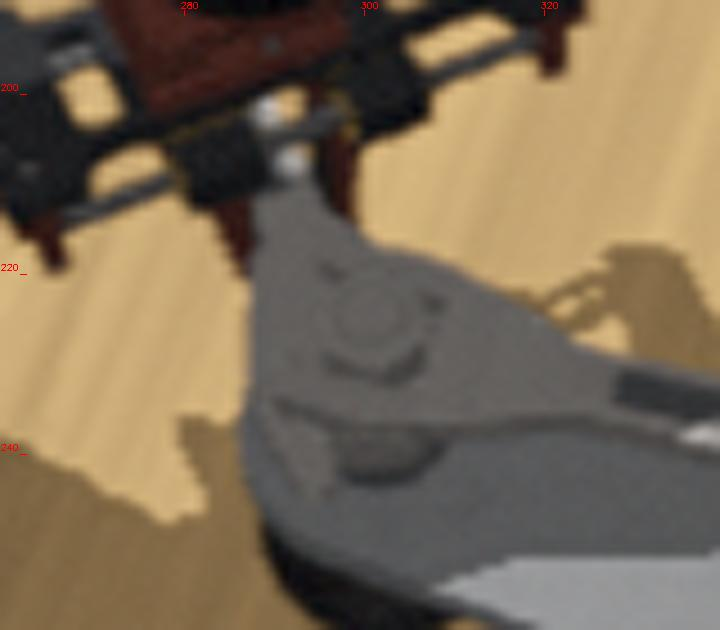

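Request:
apply_moves(
  motion=[
    {"jaw": 1, "dp": [0.24, 0.0, 0], "turn": 2},
    {"jaw": 1, "dp": [0.47, 0.02, 0], "turn": 4},
    {"jaw": 1, "dp": [0.71, 0.04, 0], "turn": 6},
    {"jaw": 1, "dp": [0.95, 0.07, 0], "turn": 8},
    {"jaw": 1, "dp": [1.18, 0.1, 0], "turn": 10},
  ],
)

```text
t: 16.28
tool_pos: [0.5348, -0.0087, 0.0742]
tcp_rot: [0.959, 0.285, 0.0, 0.0]
contact_force: [-0.2, -2.5, -5.3]
finger_gap: 0.0234
```

```bash
python3 -c "
from h import *
nut(-57,0,.074); tq()
s=cam('top'); crop(s,325,140,385,230,8,'k.png')"
```

```text
t16.28 pos [ 0.5348 -0.0087  0.0742] yaw 33.12 gap 0.0234 F [-0.2 -2.5 -5.3] tilt 0.0006 j7 0.20
dp [-0.    0.03  0.02] turn 0.12 rows>= 0.0
F tool [-1.6  1.9  5.3] tq [-0.29 -0.17  0.31] dist to axis 0.0683
T stud 0.42 (tz 0.31)
```

View pics/k.png

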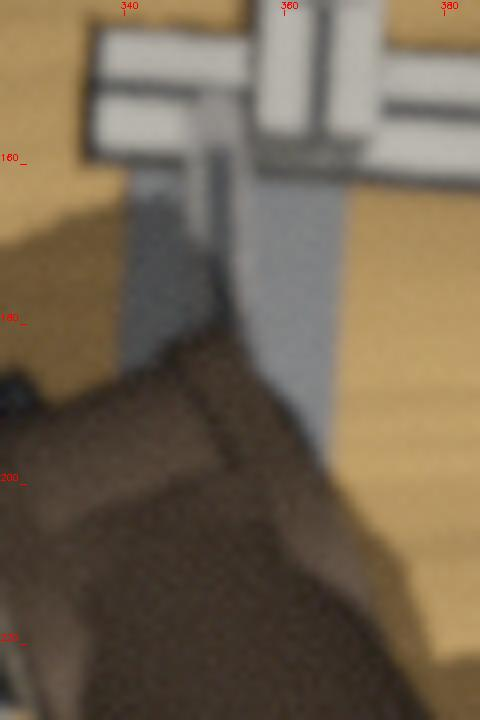

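Request:
apply_moves(
  motion=[
    {"jaw": 1, "dp": [0.24, 0.0, 0], "turn": 2},
    {"jaw": 1, "dp": [0.47, 0.02, 0], "turn": 4},
    {"jaw": 1, "dp": [0.71, 0.04, 0], "turn": 6},
    {"jaw": 1, "dp": [0.95, 0.07, 0], "turn": 8},
    {"jaw": 1, "dp": [1.18, 0.1, 0], "turn": 10},
  ],
)

```text
t: 16.75
tool_pos: [0.5454, -0.0029, 0.0742]
tcp_rot: [0.98, 0.201, 0.0, 0.0]
contact_force: [1.8, -0.8, -6.0]
finger_gap: 0.0236
```

```bash
python3 -c "
from h import *
nut(-67,0,.074); tq()"
```

```text
t16.75 pos [ 0.5454 -0.0029  0.0742] yaw 23.16 gap 0.0236 F [ 1.8 -0.8 -6. ] tilt 0.0009 j7 0.04
dp [-0.02  0.04  0.02] turn 0.16 rows>= 0.0
F tool [1.3 1.4 6. ] tq [-0.27 -0.26  0.35] dist to axis 0.0684
T stud 0.26 (tz 0.35)
```

Request:
apply_moves(
  motion=[
    {"jaw": 1, "dp": [0.24, 0.0, 0], "turn": 2},
    {"jaw": 1, "dp": [0.47, 0.02, 0], "turn": 4},
    {"jaw": 1, "dp": [0.71, 0.04, 0], "turn": 6},
    {"jaw": 1, "dp": [0.95, 0.07, 0], "turn": 8},
  ],
)

```text
t: 17.08
tool_pos: [0.5546, 0.0003, 0.0743]
tcp_rot: [0.991, 0.132, 0.001, 0.0]
contact_force: [0.7, -0.1, -4.8]
finger_gap: 0.0234
```

```bash
python3 -c "
from h import *
nut(-75,0,.074); tq()"
```

```text
t17.08 pos [5.546e-01 3.000e-04 7.430e-02] yaw 15.17 gap 0.0234 F [ 0.7 -0.1 -4.8] tilt 0.0012 j7 -0.08
dp [-0.04  0.06  0.03] turn 0.17 rows>= 0.0
F tool [0.6 0.2 4.8] tq [-0.15 -0.29  0.36] dist to axis 0.0686
T stud 0.32 (tz 0.36)
```

Request:
apply_moves(
  motion=[
    {"jaw": 1, "dp": [0.18, 0.02, 0], "turn": 1.5},
    {"jaw": 1, "dp": [0.36, 0.03, 0], "turn": 3},
    {"jaw": 1, "dp": [0.54, 0.05, 0], "turn": 4.5},
    {"jaw": 1, "dp": [0.71, 0.07, 0], "turn": 6},
  ],
)

```text
t: 17.42
tool_pos: [0.5617, 0.0018, 0.0743]
tcp_rot: [0.997, 0.079, 0.001, -0.0]
contact_force: [3.2, 2.8, -4.1]
finger_gap: 0.0234
```

```bash
python3 -c "
from h import *
nut(-81,0,.074); tq()"
```

```text
t17.42 pos [0.5617 0.0018 0.0743] yaw 9.04 gap 0.0234 F [ 3.2  2.8 -4.1] tilt 0.0012 j7 -0.17
dp [-0.05  0.06  0.03] turn 0.04 rows>= 0.0
F tool [ 3.6 -2.3  4.1] tq [ 0.2  -0.61  0.51] dist to axis 0.0686
T stud 0.27 (tz 0.51)
```

Request:
apply_moves(
  motion=[
    {"jaw": 1, "dp": [0.18, 0.02, 0], "turn": 1.5},
    {"jaw": 1, "dp": [0.36, 0.03, 0], "turn": 3},
    {"jaw": 1, "dp": [0.54, 0.05, 0], "turn": 4.5},
  ],
)

```text
t: 17.67
tool_pos: [0.5671, 0.0024, 0.0743]
tcp_rot: [0.999, 0.039, 0.001, -0.0]
contact_force: [3.2, 3.8, -5.0]
finger_gap: 0.0234
```

```bash
python3 -c "
from h import *
nut(-85.5,0,.074); tq()"
```

```text
t17.67 pos [0.5671 0.0024 0.0743] yaw 4.50 gap 0.0234 F [ 3.2  3.8 -5. ] tilt 0.0013 j7 -0.24
dp [-0.05  0.05  0.03] turn -0.00 rows>= 0.0
F tool [ 3.4 -3.5  5. ] tq [ 0.65 -0.8   0.61] dist to axis 0.0686
T stud 0.38 (tz 0.61)
```

Request:
apply_moves(
  motion=[
    {"jaw": 1, "dp": [0.18, -0.02, 0], "turn": 1.5},
    {"jaw": 1, "dp": [0.36, -0.02, 0], "turn": 3},
    {"jaw": 1, "dp": [0.54, -0.01, 0], "turn": 4.5},
  ],
)

```text
t: 17.92
tool_pos: [0.5725, 0.0026, 0.0743]
tcp_rot: [1.0, -0.0, 0.0, -0.0]
contact_force: [3.5, 3.4, -5.5]
finger_gap: 0.024
```

```bash
python3 -c "
from h import *
nut(-90,0,.074); tq()
s=cam('scene'); crop(s,270,190,360,270,8,'j.png')"
```

```text
t17.92 pos [0.5725 0.0026 0.0743] yaw -0.03 gap 0.0240 F [ 3.5  3.4 -5.5] tilt 0.0010 j7 -0.31
dp [-0.05  0.06  0.03] turn -0.03 rows>= 0.0
F tool [ 3.5 -3.4  5.5] tq [ 0.67 -1.02  0.65] dist to axis 0.0686
T stud 0.41 (tz 0.65)
```

View pics/j.png

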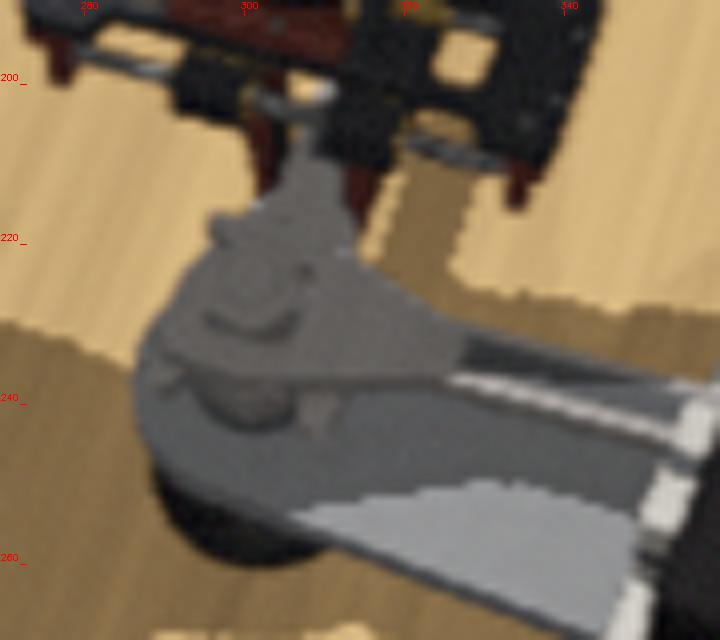

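Request:
apply_moves(
  motion=[
    {"jaw": 1, "dp": [0.2, -0.02, 0], "turn": 1.5},
    {"jaw": 1, "dp": [0.4, -0.03, 0], "turn": 3},
    {"jaw": 1, "dp": [0.58, -0.02, 0], "turn": 4.5},
  ],
)

```text
t: 18.22
tool_pos: [0.5782, 0.0025, 0.0742]
tcp_rot: [0.999, -0.04, 0.0, -0.0]
contact_force: [4.1, 3.8, -4.0]
finger_gap: 0.0236
```

```bash
python3 -c "
from h import *
nut(-94.5,0,.074); tq()"
```

```text
t18.22 pos [0.5782 0.0025 0.0742] yaw -4.58 gap 0.0236 F [ 4.1  3.8 -4. ] tilt 0.0005 j7 -0.38
dp [-0.08  0.07  0.02] turn -0.08 rows>= 0.0
F tool [ 3.8 -4.1  4. ] tq [ 0.61 -1.09  0.57] dist to axis 0.0687
T stud 0.31 (tz 0.57)
```

Request:
apply_moves(
  motion=[
    {"jaw": 1, "dp": [0.18, 0.01, 0], "turn": 1.5},
    {"jaw": 1, "dp": [0.36, 0.02, 0], "turn": 3},
  ],
)

```text
t: 18.38
tool_pos: [0.5818, 0.0021, 0.0742]
tcp_rot: [0.998, -0.066, 0.0, -0.0]
contact_force: [4.9, 2.7, -5.0]
finger_gap: 0.0233
```

```bash
python3 -c "
from h import *
nut(-97.5,0,.074); tq()"
```

```text
t18.38 pos [0.5818 0.0021 0.0742] yaw -7.57 gap 0.0233 F [ 4.9  2.7 -5. ] tilt 0.0006 j7 -0.42
dp [-0.08  0.08  0.02] turn -0.07 rows>= 0.0
F tool [ 4.5 -3.4  5. ] tq [ 0.68 -1.1   0.67] dist to axis 0.0688
T stud 0.36 (tz 0.67)
```

Request:
apply_moves(
  motion=[
    {"jaw": 1, "dp": [0.22, 0.0, 0], "turn": 1.2},
    {"jaw": 1, "dp": [0.4, 0.0, 0], "turn": 2.4},
  ],
)

```text
t: 18.55
tool_pos: [0.5851, 0.0016, 0.0741]
tcp_rot: [0.996, -0.087, -0.0, -0.0]
contact_force: [2.7, 4.2, -4.5]
finger_gap: 0.0236
```

```bash
python3 -c "
from h import *
nut(-100,0,.074); tq()"
```

```text
t18.55 pos [0.5851 0.0016 0.0741] yaw -9.96 gap 0.0236 F [ 2.7  4.2 -4.5] tilt 0.0008 j7 -0.45
dp [-0.12  0.08  0.01] turn 0.04 rows>= 0.0
F tool [ 2.  -4.6  4.5] tq [ 0.72 -0.56  0.41] dist to axis 0.0688
T stud 0.27 (tz 0.41)
```

Request:
apply_moves(
  motion=[
    {"jaw": 1, "dp": [0.16, 0.0, 0], "turn": 1.2},
    {"jaw": 1, "dp": [0.32, 0.0, 0], "turn": 2.4},
  ],
)

```text
t: 18.72
tool_pos: [0.5881, 0.001, 0.074]
tcp_rot: [0.994, -0.108, -0.0, -0.0]
contact_force: [2.8, 4.5, -3.7]
finger_gap: 0.0235
```

```bash
python3 -c "
from h import *
nut(-102.5,0,.074); tq()"
```

```text
t18.72 pos [0.5881 0.001  0.074 ] yaw -12.34 gap 0.0235 F [ 2.8  4.5 -3.7] tilt 0.0009 j7 -0.49
dp [-0.12  0.09  0.  ] turn 0.16 rows>= 0.0
F tool [ 1.8 -5.   3.7] tq [ 0.74 -0.35  0.32] dist to axis 0.0689
T stud 0.20 (tz 0.32)
```

Request:
apply_moves(
  motion=[
    {"jaw": 1, "dp": [0.15, -0.04, 0], "turn": 1.5},
    {"jaw": 1, "dp": [0.32, -0.05, 0], "turn": 3},
  ],
)

```text
t: 18.88
tool_pos: [0.5915, 0.0003, 0.074]
tcp_rot: [0.991, -0.134, -0.0, 0.0]
contact_force: [2.0, 2.2, -3.8]
finger_gap: 0.0234
```

```bash
python3 -c "
from h import *
nut(-105.5,0,.074); tq()"
```

```text
t18.88 pos [5.915e-01 3.000e-04 7.400e-02] yaw -15.38 gap 0.0234 F [ 2.   2.2 -3.8] tilt 0.0006 j7 -0.53
dp [-0.11  0.11  0.  ] turn 0.12 rows>= 0.0
F tool [ 1.3 -2.7  3.8] tq [ 0.37 -0.46  0.5 ] dist to axis 0.0691
T stud 0.42 (tz 0.50)
```

Request:
apply_moves(
  motion=[
    {"jaw": 1, "dp": [0.15, -0.02, 0], "turn": 1.2},
    {"jaw": 1, "dp": [0.28, 0.0, 0], "turn": 2.4},
  ],
)

```text
t: 19.05
tool_pos: [0.5941, -0.0006, 0.074]
tcp_rot: [0.988, -0.154, -0.0, 0.0]
contact_force: [1.5, 1.6, -3.7]
finger_gap: 0.0235
```

```bash
python3 -c "
from h import *
nut(-107.5,0,.074); tq()
s=cam('top'); crop(s,325,140,405,230,7,'k.png')"
```

```text
t19.05 pos [ 0.5941 -0.0006  0.074 ] yaw -17.74 gap 0.0235 F [ 1.5  1.6 -3.7] tilt 0.0009 j7 -0.56
dp [-0.14  0.11 -0.  ] turn -0.24 rows>= 0.0
F tool [ 1.  -2.   3.7] tq [ 0.29 -0.37  0.64] dist to axis 0.0691
T stud 0.58 (tz 0.64)
```

View pics/k.png

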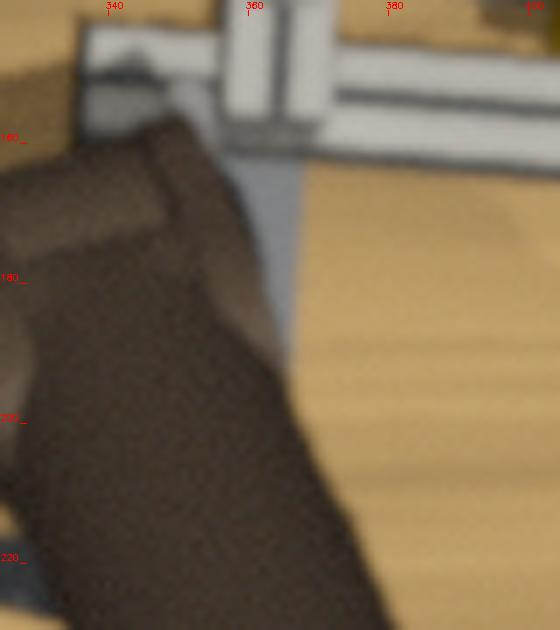

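Request:
apply_moves(
  motion=[
    {"jaw": 1, "dp": [0.1, 0.0, 0], "turn": 0.8},
    {"jaw": 1, "dp": [0.2, 0.0, 0], "turn": 1.6},
  ],
)

```text
t: 19.27
tool_pos: [0.596, -0.0011, 0.074]
tcp_rot: [0.986, -0.167, -0.0, 0.0]
contact_force: [0.6, 0.2, -5.0]
finger_gap: 0.0235
```

```bash
python3 -c "
from h import *
nut(-109.3,0,.074); tq()"
```

```text
t19.27 pos [ 0.596  -0.0011  0.074 ] yaw -19.28 gap 0.0235 F [ 0.6  0.2 -5. ] tilt 0.0007 j7 -0.59
dp [-0.12  0.12  0.  ] turn 0.02 rows>= 0.0
F tool [ 0.5 -0.4  5. ] tq [ 0.14 -0.22  0.65] dist to axis 0.0692
T stud 0.61 (tz 0.65)
```

Request:
apply_moves(
  motion=[
    {"jaw": 1, "dp": [0.1, 0.0, 0], "turn": 0.6},
    {"jaw": 1, "dp": [0.18, 0.0, 0], "turn": 1.2},
  ],
)

```text
t: 19.43
tool_pos: [0.5975, -0.0016, 0.074]
tcp_rot: [0.984, -0.178, -0.0, 0.0]
contact_force: [0.3, 1.4, -3.6]
finger_gap: 0.0239
```

```bash
python3 -c "
from h import *
nut(-110.3,0,.074); tq()"
```

```text
t19.43 pos [ 0.5975 -0.0016  0.074 ] yaw -20.48 gap 0.0239 F [ 0.3  1.4 -3.6] tilt 0.0011 j7 -0.60
dp [-0.16  0.12 -0.  ] turn -0.18 rows>= 0.0
F tool [-0.2 -1.4  3.6] tq [0.08 0.04 0.64] dist to axis 0.0693
T stud 0.66 (tz 0.64)
```

Request:
apply_moves(
  motion=[
    {"jaw": 1, "dp": [0.1, 0.0, 0], "turn": 0.7},
    {"jaw": 1, "dp": [0.2, 0.0, 0], "turn": 1.5},
  ],
)

```text
t: 19.6
tool_pos: [0.5993, -0.0023, 0.0739]
tcp_rot: [0.982, -0.191, -0.001, 0.0]
contact_force: [-1.6, 0.2, -3.2]
finger_gap: 0.0233
```

```bash
python3 -c "
from h import *
nut(-112,0,.074); tq()"
```

```text
t19.60 pos [ 0.5993 -0.0023  0.0739] yaw -21.99 gap 0.0233 F [-1.6  0.2 -3.2] tilt 0.0013 j7 -0.62
dp [-0.14  0.13 -0.01] turn 0.01 rows>= 0.0
F tool [-1.6  0.4  3.2] tq [-0.05  0.37  0.62] dist to axis 0.0693
T stud 0.73 (tz 0.62)
```

Request:
apply_moves(
  motion=[
    {"jaw": 1, "dp": [0.1, 0.0, 0], "turn": 0.6},
    {"jaw": 1, "dp": [0.18, 0.0, 0], "turn": 1.2},
  ],
)

```text
t: 19.77
tool_pos: [0.6007, -0.0029, 0.0738]
tcp_rot: [0.98, -0.201, -0.001, 0.0]
contact_force: [-2.4, 1.0, -3.3]
finger_gap: 0.0235
```

```bash
python3 -c "
from h import *
nut(-113,0,.074); tq()"
```

```text
t19.77 pos [ 0.6007 -0.0029  0.0738] yaw -23.19 gap 0.0235 F [-2.4  1.  -3.3] tilt 0.0017 j7 -0.64
dp [-0.18  0.13 -0.02] turn -0.19 rows>= 0.1
F tool [-2.6 -0.   3.3] tq [-0.02  0.65  0.63] dist to axis 0.0693
T stud 0.81 (tz 0.63)
```

Request:
apply_moves(
  motion=[
    {"jaw": 1, "dp": [0.12, 0.0, 0], "turn": 0.8},
    {"jaw": 1, "dp": [0.22, 0.0, 0], "turn": 1.6},
  ],
)

```text
t: 19.93
tool_pos: [0.6027, -0.0037, 0.0738]
tcp_rot: [0.977, -0.215, -0.001, 0.0]
contact_force: [-5.1, 0.3, -2.8]
finger_gap: 0.0233
```

```bash
python3 -c "
from h import *
nut(-114.7,0,.074); tq()
s=cam('scene'); crop(s,270,190,360,270,8,'j.png')"
```

```text
t19.93 pos [ 0.6027 -0.0037  0.0738] yaw -24.80 gap 0.0233 F [-5.1  0.3 -2.8] tilt 0.0019 j7 -0.66
dp [-0.18  0.14 -0.02] turn -0.10 rows>= 0.1
F tool [-4.8  1.8  2.8] tq [-0.09  1.05  0.58] dist to axis 0.0694
T stud 0.91 (tz 0.58)
```

View pics/j.png

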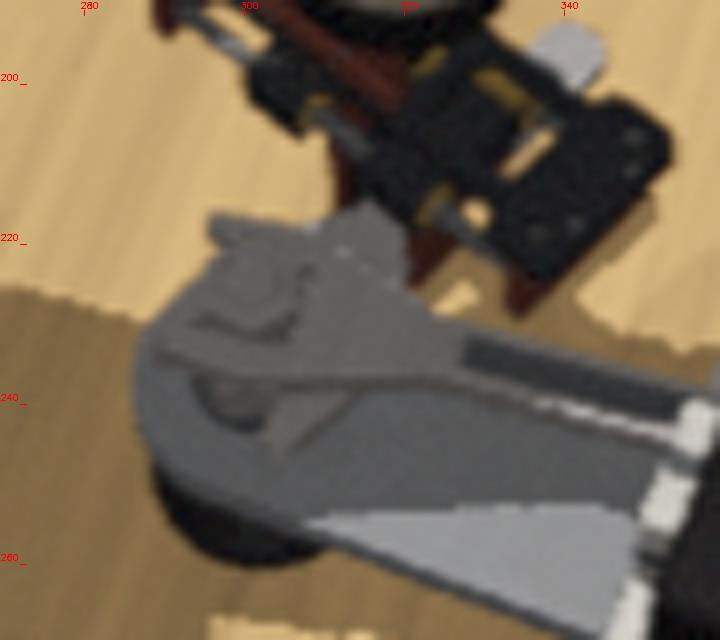

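Request:
apply_moves(
  motion=[
    {"jaw": 1, "dp": [0.1, 0.0, 0], "turn": 0.8},
    {"jaw": 1, "dp": [0.1, 0.0, 0], "turn": 0.8},
  ],
)

```text
t: 20.15
tool_pos: [0.6037, -0.0042, 0.0738]
tcp_rot: [0.975, -0.221, -0.001, 0.0]
contact_force: [-4.7, -0.3, -1.9]
finger_gap: 0.0237
```

```bash
python3 -c "
from h import *
nut(-115.7,0,.074); tq()"
```

```text
t20.15 pos [ 0.6037 -0.0042  0.0738] yaw -25.58 gap 0.0237 F [-4.7 -0.3 -1.9] tilt 0.0017 j7 -0.67
dp [-0.18  0.14 -0.02] turn 0.12 rows>= 0.1
F tool [-4.2  2.3  1.9] tq [-0.13  1.22  0.5 ] dist to axis 0.0695
T stud 0.79 (tz 0.50)
```

Request:
apply_moves(
  motion=[
    {"jaw": 1, "dp": [-0.18, 0.0, 0], "turn": -1.5},
    {"jaw": 1, "dp": [-0.36, 0.0, 0], "turn": -3},
    {"jaw": 1, "dp": [-0.5, 0.0, 0], "turn": -4.5},
  ],
)

```text
t: 20.4
tool_pos: [0.5996, -0.0023, 0.074]
tcp_rot: [0.983, -0.182, -0.0, 0.0]
contact_force: [-4.2, -1.1, -3.6]
finger_gap: 0.0229
```

```bash
python3 -c "
from h import *
nut(-111.2,0,.074); tq()"
```

```text
t20.40 pos [ 0.5996 -0.0023  0.074 ] yaw -20.94 gap 0.0229 F [-4.2 -1.1 -3.6] tilt 0.0004 j7 -0.61
dp [-0.27  0.13  0.  ] turn 0.26 rows>= 0.1
F tool [-3.5  2.5  3.6] tq [-0.39  0.96 -0.35] dist to axis 0.0694
T stud -0.11 (tz -0.35)
```

Request:
apply_moves(
  motion=[
    {"jaw": 1, "dp": [-0.1, -0.05, 0], "turn": 1},
    {"jaw": 1, "dp": [-0.15, -0.1, 0], "turn": 1},
  ],
)

```text
t: 20.57
tool_pos: [0.5997, -0.0019, 0.0744]
tcp_rot: [0.981, -0.192, 0.001, 0.001]
contact_force: [-1.3, -6.9, -6.0]
finger_gap: 0.0234
```

```bash
python3 -c "
from h import *
nut(-111.2,0,.074); tq()"
```

```text
t20.57 pos [ 0.5997 -0.0019  0.0744] yaw -22.11 gap 0.0234 F [-1.3 -6.9 -6. ] tilt 0.0026 j7 -0.63
dp [-0.26  0.18  0.03] turn -0.91 rows>= 0.1
F tool [1.3 6.8 6.1] tq [-1.37  0.06  0.48] dist to axis 0.0698
T stud 0.37 (tz 0.48)
```

Request:
apply_moves(
  motion=[
    {"jaw": 1, "dp": [-0.1, 0, 0], "turn": -1},
    {"jaw": 1, "dp": [-0.2, 0, 0], "turn": -2},
  ],
)

```text
t: 20.73
tool_pos: [0.598, -0.001, 0.0743]
tcp_rot: [0.985, -0.174, 0.001, 0.0]
contact_force: [-0.3, -4.1, -5.4]
finger_gap: 0.0235
```

```bash
python3 -c "
from h import *
nut(-111.2,0,.074); tq()"
```

```text
t20.73 pos [ 0.598  -0.001   0.0743] yaw -20.08 gap 0.0235 F [-0.3 -4.1 -5.4] tilt 0.0024 j7 -0.60
dp [-0.08  0.2   0.03] turn 1.12 rows>= 0.2
F tool [1.1 3.9 5.4] tq [-0.94  0.07  0.08] dist to axis 0.07
T stud -0.00 (tz 0.08)
```

Request:
apply_moves(
  motion=[
    {"jaw": 1, "dp": [-0.08, -0.2, 0], "turn": -0.5},
    {"jaw": 1, "dp": [-0.08, -0.5, 0], "turn": -0.5},
    {"jaw": 1, "dp": [-0.08, -0.8, 0], "turn": -0.5},
  ],
)

```text
t: 20.98
tool_pos: [0.6001, 0.0086, 0.0746]
tcp_rot: [0.985, -0.17, 0.001, -0.001]
contact_force: [0.0, -0.5, -5.5]
finger_gap: 0.0234
```

```bash
python3 -c "
from h import *
nut(-111.2,0,.074); tq()"
```

```text
t20.98 pos [0.6001 0.0086 0.0746] yaw -19.57 gap 0.0234 F [ 0.  -0.5 -5.5] tilt 0.0024 j7 -0.60
dp [0.04 1.17 0.05] turn 1.63 rows>= 0.3
F tool [0.2 0.4 5.5] tq [-0.07 -0.16  0.02] dist to axis 0.0797
T stud 0.00 (tz 0.02)
```

Request:
apply_moves(
  motion=[
    {"jaw": 1, "dp": [0, -1, 0], "turn": 0},
    {"jaw": 1, "dp": [0, -2.2, 0], "turn": 0},
    {"jaw": 1, "dp": [0, -3.6, 0], "turn": 0},
    {"jaw": 1, "dp": [0, -5, 0], "turn": 0},
    {"jaw": 1, "dp": [0, -5.5, -0.5], "turn": 0},
  ],
)

```text
t: 21.4
tool_pos: [0.6174, 0.0648, 0.0785]
tcp_rot: [0.986, -0.168, -0.001, -0.001]
contact_force: [0.7, 0.7, -4.7]
finger_gap: 0.0237
```

Request:
apply_moves(
  motion=[
    {"jaw": 1, "dp": [0, -0.5, -3], "turn": 0},
    {"jaw": 1, "dp": [0, -0.5, -6], "turn": -3},
    {"jaw": 1, "dp": [-1, -0.5, -9], "turn": -8},
    {"jaw": 1, "dp": [-3, -0.5, -12], "turn": -14},
    {"jaw": 1, "dp": [-6, -1, -13], "turn": -21},
  ],
)

```text
t: 21.82
tool_pos: [0.567, 0.0891, 0.2138]
tcp_rot: [1.0, 0.014, 0.004, 0.0]
contact_force: [1.0, 0.1, -4.1]
finger_gap: 0.0236
```

```bash
python3 -c "
from h import *
plan(.4735,.3347,.2,94.6)
s=cam('scene'); crop(s,230,140,410,280,4.4,'j.png')
s=cam('top'); crop(s,200,130,420,280,3.6,'k.png')"
```

```text
t21.82 pos [0.567  0.0891 0.2138] yaw 1.61 gap 0.0236 F [ 1.   0.1 -4.1] tilt 0.0071 j7 -0.36
dp [ -8.66 -24.81   1.31] turn -92.99 rows>= 13.0
```

View pics/j.png

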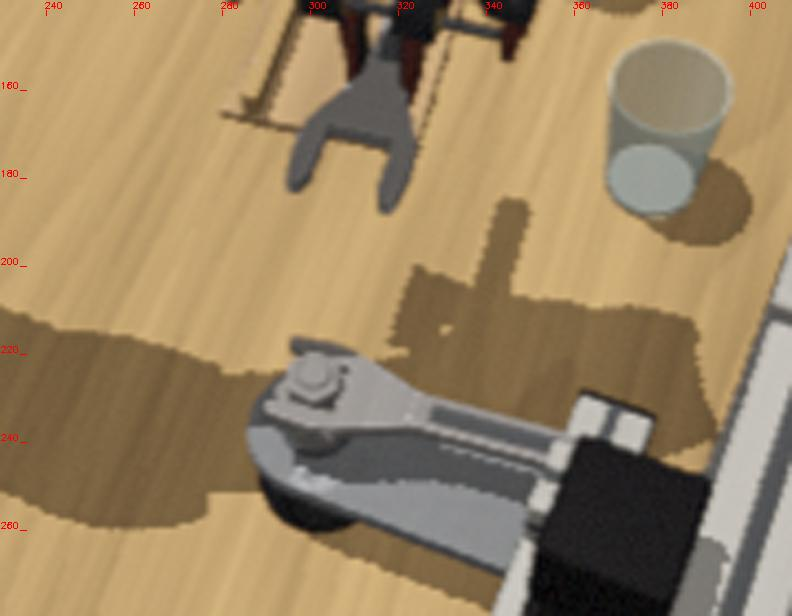

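View pics/k.png

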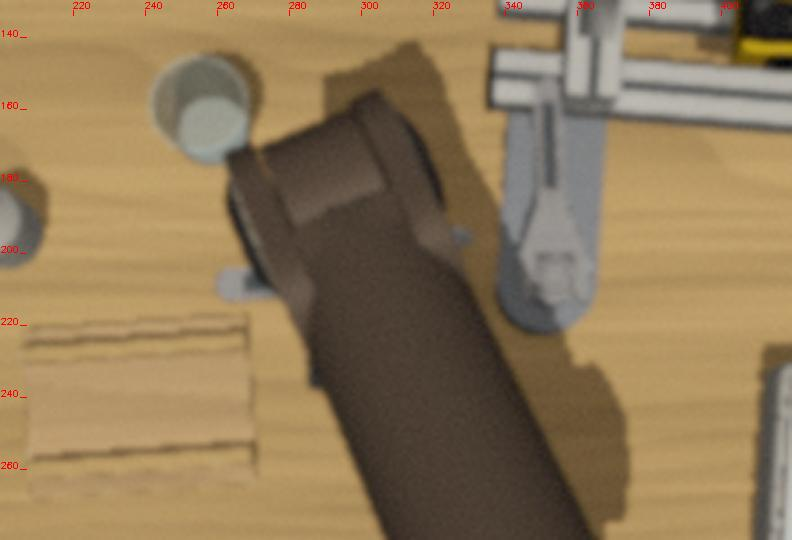

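```bash
python3 -c "
from h import *
t=load('top'); p=atz(t,260.5,208.7,.23); g=np.array([.567,.0891]); print(p, math.degrees(math.atan2(*(g-p[:2])[::-1])), np.hypot(*(g-p[:2])))
s=load('scene'); f=lambda x,y:(230+x/4.4-.5,140+y/4.4-.5)
a=[atz(s,*f(*q),.23) for q in [(292,190),(385,212),(330,127),(398,143)]]; print(np.round(a,4)); 
m=(a[0]+a[1])/2; n=(a[2]+a[3])/2; print(m,math.degrees(math.atan2(*(m-n)[:2][::-1])), math.degrees(math.atan2(*(m[:2]-g)[::-1])))
for z in (.2,.215,.23):
  a0=atz(s,*f(292,190),z)[:2];a1=atz(s,*f(385,212),z)[:2]; print(z,np.hypot(*((a0+a1)/2-g)))
"
```

```text
[0.55388209 0.19668802 0.23      ] -83.04839606469528 0.10838478599622144
[[ 0.545  -0.0095  0.23  ]
 [ 0.5984 -0.0079  0.23  ]
 [ 0.5507  0.0385  0.23  ]
 [ 0.5909  0.0394  0.23  ]]
[ 0.57170518 -0.00867034  0.23      ] -88.9121859784664 -87.2447749512203
0.2 0.07796278486230569
0.215 0.08784535205660832
0.23 0.09788349655280047
```

Request:
apply_moves(
  motion=[
    {"jaw": 1, "dp": [-1, -2, 0], "turn": -7},
    {"jaw": 1, "dp": [-2, -4, 0], "turn": -14},
    {"jaw": 1, "dp": [-3, -6, 0], "turn": -21},
    {"jaw": 1, "dp": [-4, -8, 0], "turn": -28},
    {"jaw": 1, "dp": [-5, -10, 0], "turn": -35},
  ],
)

```text
t: 22.33
tool_pos: [0.5108, 0.1896, 0.2093]
tcp_rot: [0.949, 0.316, -0.0, 0.0]
contact_force: [0.4, -0.3, -5.0]
finger_gap: 0.0234
```

```bash
python3 -c "
from h import *
plan(.4735,.3347,.2,94.6)"
```

```text
t22.33 pos [0.5108 0.1896 0.2093] yaw 36.82 gap 0.0234 F [ 0.4 -0.3 -5. ] tilt 0.0001 j7 0.00
dp [  5.71 -13.85   0.93] turn -57.78 rows>= 8.1
```

Request:
apply_moves(
  motion=[
    {"jaw": 1, "dp": [0.8, -2, 0], "turn": -7},
    {"jaw": 1, "dp": [1.6, -4, 0], "turn": -14},
    {"jaw": 1, "dp": [2.4, -6, 0], "turn": -21},
    {"jaw": 1, "dp": [3.2, -8, 0], "turn": -28},
    {"jaw": 1, "dp": [4, -10, 0], "turn": -35},
  ],
)

```text
t: 22.75
tool_pos: [0.4837, 0.2937, 0.2092]
tcp_rot: [0.81, 0.586, -0.0, 0.0]
contact_force: [-0.5, 0.0, -5.9]
finger_gap: 0.0237
```

```bash
python3 -c "
from h import *
plan(.4735,.3347,.2,94.6)"
```

```text
t22.75 pos [0.4837 0.2937 0.2092] yaw 71.81 gap 0.0237 F [-0.5  0.  -5.9] tilt 0.0002 j7 0.35
dp [ 3.57 -2.25  0.92] turn -22.79 rows>= 3.2
```

Request:
apply_moves(
  motion=[
    {"jaw": 1, "dp": [1.2, -0.7, 1], "turn": -6},
    {"jaw": 1, "dp": [2.4, -1.4, 3], "turn": -12},
    {"jaw": 1, "dp": [3.6, -2.2, 6], "turn": -18},
    {"jaw": 1, "dp": [3.6, -2.2, 9], "turn": -22.8},
    {"jaw": 1, "dp": [3.6, -2.2, 10], "turn": -22.8},
  ],
)

```text
t: 23.17
tool_pos: [0.4725, 0.333, 0.1051]
tcp_rot: [0.678, 0.735, -0.003, -0.001]
contact_force: [-0.6, -1.3, -5.0]
finger_gap: 0.0232
```

Request:
apply_moves(
  motion=[
    {"jaw": 1, "dp": [0, 0, 1], "turn": 0},
    {"jaw": 1, "dp": [0, 0, 2.5], "turn": 0},
    {"jaw": 1, "dp": [0, 0, 3.5], "turn": 0},
  ],
)

```text
t: 23.42
tool_pos: [0.4756, 0.3333, 0.074]
tcp_rot: [0.682, 0.732, 0.0, 0.0]
contact_force: [0.1, -0.1, -5.1]
finger_gap: 0.0234
```

```bash
python3 -c "
from h import *
plan(.4735,.3347,.03,94.6)
s=cam('scene'); crop(s,250,70,380,180,6,'j.png')"
```

```text
t23.42 pos [0.4756 0.3333 0.074 ] yaw 94.05 gap 0.0234 F [ 0.1 -0.1 -5.1] tilt 0.0009 j7 0.51
dp [ 0.16 -0.21  4.4 ] turn -0.55 rows>= 1.1
```

View pics/j.png

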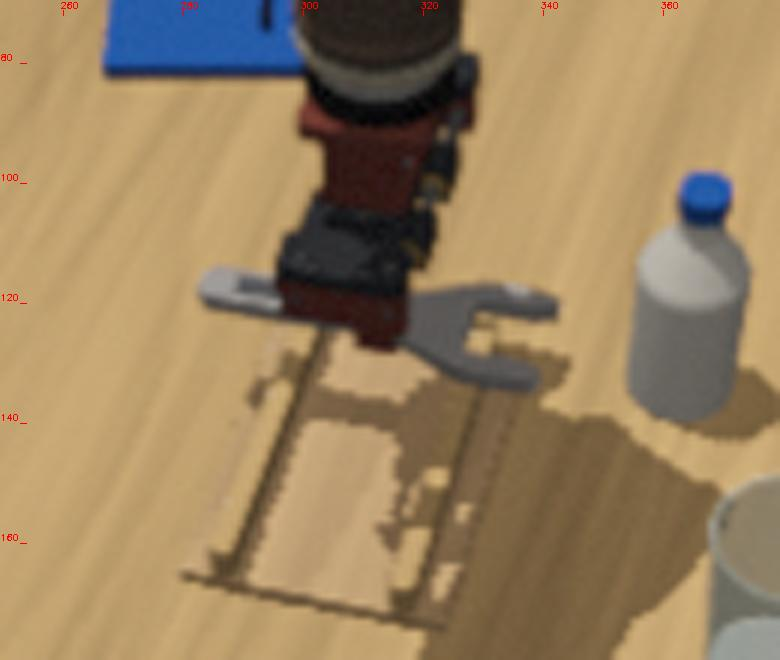

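Request:
apply_moves(
  motion=[
    {"jaw": 1, "dp": [0, -0.2, 1.5], "turn": -0.5},
    {"jaw": 1, "dp": [0, -0.2, 3], "turn": -0.5},
    {"jaw": 1, "dp": [0, -0.2, 3.7], "turn": -0.5},
    {"jaw": 1, "dp": [0, -0.2, 4.1], "turn": -0.5},
    {"jaw": 1, "dp": [0, -0.2, 4.2], "turn": -0.5},
  ],
)

```text
t: 23.88
tool_pos: [0.4731, 0.3333, 0.0323]
tcp_rot: [0.677, 0.736, -0.0, 0.0]
contact_force: [0.4, 1.4, -5.5]
finger_gap: 0.0235
```

```bash
python3 -c "
from h import *
plan(.4735,.3347,.03,94.6)"
```

```text
t23.88 pos [0.4731 0.3333 0.0323] yaw 94.72 gap 0.0235 F [ 0.4  1.4 -5.5] tilt 0.0003 j7 0.48
dp [0.14 0.05 0.23] turn 0.12 rows>= 0.1
```

Request:
apply_moves(
  motion=[
    {"jaw": 1, "dp": [0, 0, 0.15], "turn": 0},
    {"jaw": 1, "dp": [0, 0, 0.3], "turn": 0},
    {"jaw": 1, "dp": [0, 0, 0.3], "turn": 0},
  ],
)

```text
t: 24.13
tool_pos: [0.4734, 0.3338, 0.031]
tcp_rot: [0.677, 0.736, 0.001, 0.001]
contact_force: [-2.2, -2.3, 6.0]
finger_gap: 0.0229
```

Landed (Fz +6 N). Opening gently.

Request:
apply_moves(
  motion=[
    {"jaw": 0.5, "dp": [0, 0, -0.1], "turn": 0},
    {"jaw": 0.3, "dp": [0, 0, -0.1], "turn": 0},
    {"jaw": 0, "dp": [0, 0, -0.1], "turn": 0},
    {"jaw": -0.3, "dp": [0, 0, -0.1], "turn": 0},
    {"jaw": -0.5, "dp": [0, 0, -0.1], "turn": 0},
  ],
)

```text
t: 24.55
tool_pos: [0.4731, 0.3337, 0.0305]
tcp_rot: [0.677, 0.736, 0.0, 0.0]
contact_force: [-0.2, -0.2, 0.2]
finger_gap: 0.0467
```

Request:
apply_moves(
  motion=[
    {"jaw": -0.5, "dp": [0, 0, 0], "turn": 0},
    {"jaw": -0.5, "dp": [0, 0, -1], "turn": 0},
    {"jaw": -0.5, "dp": [0, 0, -4], "turn": 0},
    {"jaw": -0.5, "dp": [0, 0, -8], "turn": 0},
    {"jaw": -0.5, "dp": [0, 0, -12], "turn": 0},
  ],
)

```text
t: 24.97
tool_pos: [0.4719, 0.3332, 0.1515]
tcp_rot: [0.677, 0.736, -0.001, -0.001]
contact_force: [0.7, -0.3, 0.8]
finger_gap: 0.0659
```

Request:
apply_moves(
  motion=[
    {"jaw": -0.5, "dp": [-2, -3, -3], "turn": 0},
    {"jaw": -0.5, "dp": [-4, -6, -6], "turn": 0},
    {"jaw": -0.5, "dp": [-7, -8, -7], "turn": 0},
    {"jaw": -0.5, "dp": [-10, -9, -8], "turn": 0},
    {"jaw": -0.5, "dp": [-13, -9, -8], "turn": 0},
  ],
)

```text
t: 25.38
tool_pos: [0.3919, 0.1962, 0.2326]
tcp_rot: [0.676, 0.737, 0.001, 0.002]
contact_force: [1.1, -1.0, 0.3]
finger_gap: 0.0659
```

```bash
python3 -c "
from fit import *
plan(.4735,.3347,.03,94.6)
s=cam('scene'); crop(s,250,70,430,270,3,'j.png')
for q in [(285,123.5),(311,130),(300,127)]: print(dep(s,*q))
print(fit(s,'L',[.4735,.334,.08],.046,(275,118,345,141)))
s=cam('top'); crop(s,190,120,420,290,3.4,'k.png')
print(fit(s,'L',[.4735,.334,.08],.046,(203,208,236,279)))"
```

```text
t25.38 pos [0.3919 0.1962 0.2326] yaw 94.99 gap 0.0659 F [ 1.1 -1.   0.3] tilt 0.0036 j7 0.93
dp [13.11  9.26 20.28] turn 0.39 rows>= 6.2
[0.37326811 0.33466069 0.04497308]
[0.46616499 0.33528034 0.04241019]
[0.42682265 0.33588629 0.04372095]
(array([0.47720787, 0.33088256, 0.10192479]), np.float64(48.98715755478662), np.float64(466.77333333333337))
(array([0.475422  , 0.33416201, 0.08770831]), np.float64(123.21758339100346), np.float64(574.92))
```

View pics/j.png

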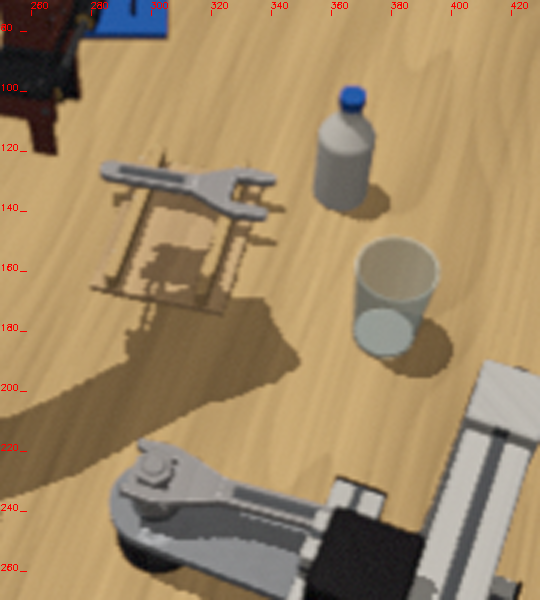

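View pics/k.png

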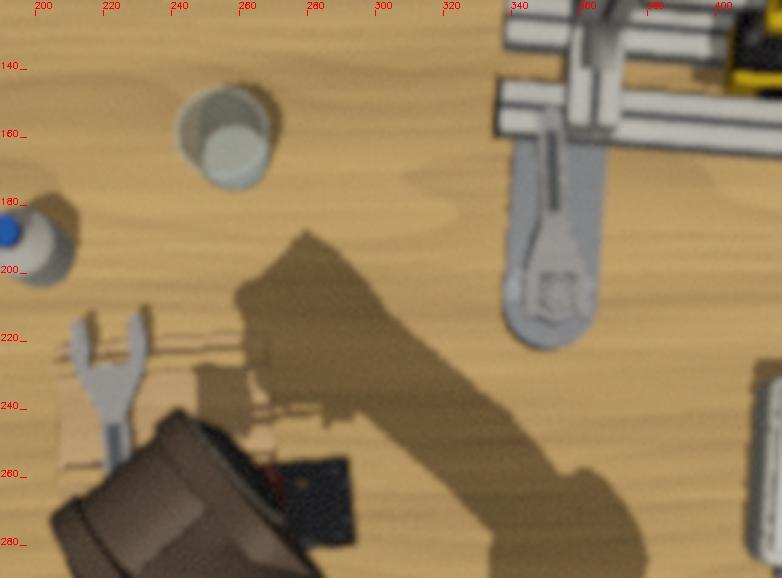

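```bash
python3 -c "
from h import *
s=load('top'); crop(s,330,150,375,225,10,'k.png')
for z,nm,f in [(.127,'jaw from tail',None)]: pass
o=(330,150)
"
```

```text
(no output)
```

View pics/k.png

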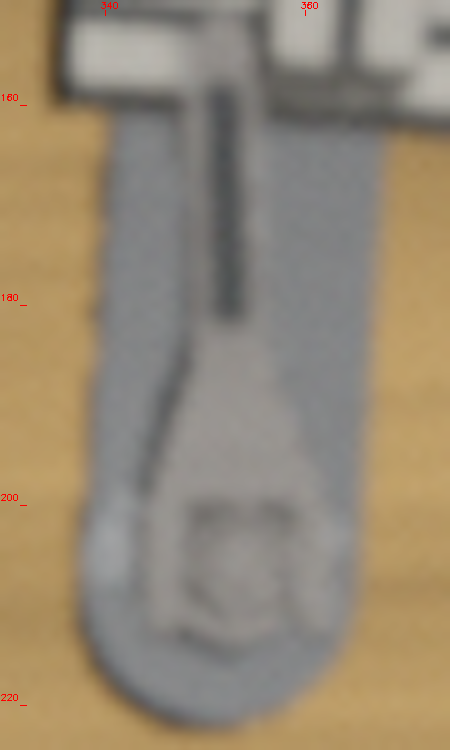

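Request:
apply_moves(
  motion=[
    {"jaw": -0.5, "dp": [0, 0, 0], "turn": 0},
    {"jaw": -0.5, "dp": [0, 0, 0], "turn": 0},
    {"jaw": -0.5, "dp": [0, 0, 0], "turn": 0},
  ],
)

```text
t: 25.73
tool_pos: [0.3938, 0.1976, 0.2302]
tcp_rot: [0.676, 0.737, 0.0, -0.0]
contact_force: [-0.7, 0.4, 0.7]
finger_gap: 0.0659
```

```bash
python3 -c "
from h import *
print(bot.finish_job())"
```

```text
the job is handed in; nothing more can be done
None
```

The job is done and handed in at about 26 s of the 72 s allowed. `bot.finish_job()` gives no verdict, so the results below come from my own readings.

- **Small spanner:** I slid it onto the stud head, laid its shank on the beam and let go. As the nut turned, it was dragged round against the side rail. The last picture shows its jaw centre on the stud head to within about 1–2 mm.
- **Locknut:** I turned it clockwise about 80° in one swing with the large spanner. The torque worked out from the wrist readings was about 0.35 N m in the free run and 0.91 N m in the last full turning step. After a small final turn it read 0.79 N m with the spanner held still. That puts the nut about 0.08 rad tight, inside the allowed range.
- **Large spanner:** It is back flat on the rest, within a few mm of where it started, and the arm is clear. The beaker on the bench and the bottle stand where they were. The stirrer's beaker was out of my last pictures; the arm passed over it only once, at the start, well above it.

**What went wrong or could not be checked:**
- The large spanner was gripped while lifting, so it hung about 8 mm low. Its tips touched the plate with about 9 N before I noticed and raised it.
- When I first backed the large spanner off the nut it stuck slightly (about 7 N) until I turned it back a little more.
- The two cameras disagree by about 3 mm.
- The stud angle and nut tightness could not be read directly. I judged them from torque and pictures only.

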